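# Lock the gadgets away in the charging box

## Task

Switch the charging box on with its key (fully in, then clockwise), hold the spring paddle towards the back until the cover is fully open, let it recentre, and lay all the loose gadgets on the shelf (remote, headlamp, charging cube, power bank: whichever are there) in the well. Then hold the paddle towards the front until the cover is fully shut and let it recentre, and only then turn the key back to off, draw it out and stand it in its wooden rest again. Leave the cup and the glasses case alone.

Things in the scene. Friction and masses are not known exactly. Their poses are not given: they have to be found in the camera images.
- charge_box: Birch charging box, fixed, 390 (its x) by 240 (y) by 85 (z) mm. Origin on the shelf (z 0) under the middle of the well; x axis points to the box's back, away from the robot. In front the covered well; behind it (x from 90 to 295 mm) the motor housing, a white deck 85 mm above the shelf, with the lock at x 165, y +60 mm and the paddle at x 165, y -60 mm.
- well_floor (a point): Middle of the well floor, 12 mm above the shelf; axes as the box's. Well inside: 170 mm (x +-85) by 220 mm (y +-110). Its walls are 10 mm thick, tops 70 mm above the shelf (the one to the housing 56 mm). The cover lies 58 to 64 mm above the shelf, so things in the well must stay under 46 mm high.
- cover (a joint): Flat ribbed aluminium cover of the well, motor-driven. 0 = fully shut (so at the start), 0.18 m = fully open (slid back under the deck). It runs, 50 to 70 mm/s, only while the paddle is held well over, so a full run takes 3 to 4 s of holding; it stays put while the paddle is centred. Anything in its way stops it.
- cover_edge (a point): Middle of the cover's front edge, on its top; axes as the box's. It lies at the well's front wall when shut.
- paddle (a joint): Angle of the spring-centred paddle switch, rad: 0 = centred (upright give or take 2 degrees), + = pushed to the back (box +x: cover opens), - = pushed to the front (box -x: cover shuts), stops at +-0.4. Below about 0.15 the cover does not run: push to 0.3 or more. About 5 N at the tip holds it at the stop. Let go, it springs back.
- paddle_tip (a point): Top of the black paddle, 136 mm above the shelf and 48 mm above its pivot when centred. The paddle is 28 mm wide (box y) and 11 mm thick (box x); its flat part runs from this point 40 mm down. The tip moves about 19 mm either way to the stops.
- lock (a joint): Angle of the lock's cylinder, rad, growing clockwise seen from above: 0 = off, 1.05 (60 degrees) = on, both hard stops; count it on above 0.85, off below 0.2. It stays where it is left (friction 0.04 N m).
- lock_mouth (a point): Middle of the key slot's mouth on the brass cylinder's top, 97 mm above the shelf, z up; turns with the cylinder, x along the slot. Slot 13.7 by 7.2 mm, 2 mm chamfer, 29 mm deep; at off its long side lies along box x. A steel ring, 46 mm across, surrounds it, level with the mouth.
- switch_key: Switch key, upright, 70 mm tall. Origin at the blade's tip, z up to the bow, x along the broad side of blade and bow. Black bow 36 (x) by 10 (y) mm, from 34 to 70 mm up: grip it across the 10 mm at about 56 mm up. Below it a collar, 18 mm across, 28 to 34 mm up, which stops on the lock's top or the rest's top. Half a turn makes no difference.
- key_tip (a point): Tip of the key's blade (the key's origin). Blade 11.5 (x) by 5 (y) mm, 28 mm long, its last 6 mm narrowed to 8.5 by 2.6. Home in the lock, the tip is 69 mm above the shelf. The blade has some 0.2 rad of play in the lock's slot: turn the key about 0.2 rad further than the cylinder has to go.
- key_rest: Birch block that the key stands in, fixed, 80 (x) by 60 (y) by 40 (z) mm, origin at the middle of its underside. Upright slot in the middle of its top, 16.5 mm along its x by 10 mm along its y, 2 mm chamfer, 32 mm deep. Key at home: blade in the slot, collar on the block's top, tip 12 mm above the shelf.
- remote: Black remote control, 130 (x) by 38 (y) by 18 (z) mm, lying flat; origin at the middle of its underside. May be absent.
- headlamp: Yellow plastic headlamp, lying, 70 (x) by 44 (y) by 36 (z) mm; origin at the middle of its underside. Its body with flat sides 44 mm apart runs from x -35 to 15 mm (grip it at about x -10); the black lens barrel, 35 mm across, from x 15 to 35 mm. May be absent.
- charge_cube: White charging cube, 60 (x) by 48 (y) by 40 (z) mm, origin at the middle of its underside. May be absent.
- power_bank: Grey power bank, 110 (x) by 44 (y) by 22 (z) mm, lying flat, origin at the middle of its underside. May be absent.
- cup: Bystander: teal ceramic cup, 76 mm across, 85 mm high; origin at the middle of its underside.
- glasses_case: Bystander: brown glasses case, 160 (x) by 62 (y) by 40 (z) mm; origin at the middle of its underside.
Things that resemble listed ones, but are neither listed nor needed, are in the scene too. What is shaped like the charge_cube but orange is not meant.

How it is judged (in metres and radians):
On the way, in this order (a step that is already met when the one before it is completed fails the run):
1. the key is pushed home in the lock and turned to on (horizontal distance between key_tip and lock_mouth below 0.006 m and z of key_tip in the frame of charge_box below 0.079 m and value of joint lock above 0.85 rad), for 0.2 s.
2. with the key on, the paddle is held to the back (all of step 1 and value of joint paddle above 0.2 rad), for 0.8 s.
3. the cover is fully open and the paddle has recentred (all of step 1 and value of joint cover above 0.17 m and value of joint paddle between -0.1 and 0.1 rad), for 0.2 s.
4. every gadget lies in the well (x of remote in the frame of well_floor between -0.085 and 0.085 m and y of remote in the frame of well_floor between -0.11 and 0.11 m and z of remote in the frame of well_floor between -0.025 and 0.045 m and x of headlamp in the frame of well_floor between -0.085 and 0.085 m and y of headlamp in the frame of well_floor between -0.11 and 0.11 m and z of headlamp in the frame of well_floor between -0.025 and 0.045 m and x of charge_cube in the frame of well_floor between -0.085 and 0.085 m and y of charge_cube in the frame of well_floor between -0.11 and 0.11 m and z of charge_cube in the frame of well_floor between -0.025 and 0.045 m and x of power_bank in the frame of well_floor between -0.085 and 0.085 m and y of power_bank in the frame of well_floor between -0.11 and 0.11 m and z of power_bank in the frame of well_floor between -0.025 and 0.045 m), for 0.3 s.
5. with the key on, the paddle is held to the front (all of step 1 and all of step 4 and value of joint paddle below -0.2 rad), for 0.8 s.
6. the cover is fully shut over the gadgets and the paddle has recentred (all of step 1 and all of step 4 and value of joint cover below 0.01 m and value of joint paddle between -0.1 and 0.1 rad), for 0.2 s.
7. the key, still in the lock, is turned back to off (horizontal distance between key_tip and lock_mouth below 0.006 m and z of key_tip in the frame of charge_box below 0.079 m and value of joint lock below 0.2 rad), for 0.2 s.
At the end, for the whole second after the job is handed in: Every gadget that was out lies in the well under the cover; cover shut within 10 mm, paddle centred within 0.1 rad, lock off (below 0.2 rad), key at rest in its wooden rest (within 10 mm sideways, within 8 mm of fully down, upright within 0.2 rad) (all of step 4 and value of joint cover below 0.01 m and value of joint paddle between -0.1 and 0.1 rad and value of joint lock below 0.2 rad and horizontal distance between key_tip and key_rest below 0.01 m and z of key_tip in the frame of key_rest below 0.02 m and angle between switch_key's own z axis and vertical below 0.2 rad and linear speed of switch_key below 0.02 m/s); the robot touches nothing.
It fails at once if the cup is moved more than 20 mm or tipped (distance of cup from where it was at the start of the episode above 0.02 m or angle between cup's own z axis and vertical above 0.3 rad).
It fails at once if the glasses case is moved more than 20 mm (distance of glasses_case from where it was at the start of the episode above 0.02 m).
Of remote, headlamp, charge_cube, power_bank only 2 to 4 are there at a start; the rules pass over those that are not, and their reading is None.
At some moment in a run one of remote, headlamp, charge_cube, power_bank may be knocked a few centimetres aside while the robot is not near it.
It also fails if it takes over 210 s, if anything falls off the work surface, if the arm or the gripper's body presses on something with over 40 N, if the wrist force passes 120 N, or if a joint passes its speed limit or range.

## Robot

A 6-joint arm with a two-finger parallel gripper is mounted at the origin on the work surface. World frame = base frame: x ahead of the robot, y to its left, z up, the work surface at z = 0. Lengths are in mm, angles in rad, forces in N, time in s.
With the tool pointing down it reaches from about 400 to 925 mm from the base axis. Payload 12.5 kg.
Tool frame: the origin (TCP) lies at the very end of the fingers, on their centre line; the grasp point (between the pads) lies 19 mm behind it; z points along the fingers, y is the direction in which the jaws open and shut (so a half turn about z gives the same grasp; the last joint's range is limited). The gripper opens to 95 mm and grips with 3 to 60 N. Pads are 20 mm wide; open, the fingers measure 119 mm over their backs; the gripper's body (75 mm by 180 mm) begins 59 mm behind the grasp point.
Start: joints at [1.094, 0.491, 1.559, -0, 1.092, -0.106], TCP at [226.46, 582.548, 214.661] pointing down, gripper open.
Joint ranges: [-3.1, 3.1], [-0.84, 2.19], [0.05, 2.79], [-1.13, 4.28], [0.06, 2.93], [-2.69, 2.69]. Speed limits (rad/s): [2.22, 2.22, 2.79, 3.14, 3.14, 3.14].

## Interface

Orientations are given as a unit quaternion [w, x, y, z].
In Python, from rig import manip gives the robot as it stands.
- The arm moves only by the tool step_arm, never from a script. Its argument "plan" is text: rows parted by semicolons, each of 7 numbers parted by spaces: the shift along the world's x, y, z in m, then the turn, a rotation vector about the world's x, y, z in degrees, then the opening in per cent of the stroke, from 0 (shut) to 100 (fully open). In form: dx dy dz ax ay az grip; .... A call has exactly 5 rows; each row shifts and turns the commanded pose from where the row before left it; what a row does not reach is not made up. A row lasts 1/10 s, in which the tool goes at most 50 mm and 8.59 degrees, less where a joint would pass 70% of its speed; a pose out of reach is approached as far as the arm can. A call is refused whole if a number of a shift passes 0.05 or a number of a turn 8.59, either way. A call with a gripper value outside its range is refused whole. The fingers move at their own pace and stop on an object; "grip_force" is the grip in N (left out, the last holds). Time passes only in rows, so rows that do not move let the fingers close, or fill a call up. It gives the time, the measured TCP pose, the force and the opening at its end, in the units of the state.
- manip.sense(): the state, without advancing time (a new reading comes with each control period).
- manip.grab_frame(name): name is "scene" or "top"; returns (picture, depth): 384x512x3 uint8, red, green, blue; 384x512 float32, mm along the optical axis (not along the pixel's ray), 0 where there is no reading.
- manip.camera_params(name): a dict with "mtx" (3x3 intrinsics, pixels), "D" ([k1, k2, p1, p2, k3] as OpenCV has them; the pictures are not rectified), "rvec" (rotation vector, rad) and "tvec" (3), from world to camera coordinates, as OpenCV has them. Camera axes: x right, y down, z forward; pixel columns grow to the right and rows downward; lengths in mm; the calibration is good to about 2 mm. A picture is of the moment at which its call begins. camera_params takes no time and is no camera call.
- manip.sign_off(): hands the job in, once; it reports no verdict.
The state is a dict: "time_s": time; "joint_pos": joint angles; "dq": joint speeds; "joint_torque": joint torques, N m; "position": TCP position; "tool_rot": TCP orientation; "force": force on the tool from outside, world axes, zero at the start; "wrist_torque": the same for the moment, N m; "finger_gap": finger opening in mm.
Only numpy, scipy, OpenCV 4.12 (cv2) and the standard library are available. Lean on these libraries where they do the work, as an engineer would, in place of code of your own. Each camera call takes 0.05 s, during which the arm holds its last target.

## Working session

There is one attempt and no reset: what is moved stays moved. The work goes in short steps, Python scripts to look and compute and a tool call to move; the robot and the scene stay as the last step left them, time stands still between calls to the robot, and variables do not carry over. Pictures are saved under pics/ and viewed, and the job is handed in when it is done.

Besides the shell and the picture viewer there is one more tool, called after "Emit:" as name(argument=value, ...) on one line, values as JSON. step_arm: Moves the arm, as the interface text tells. Its arguments: {"type":"object","properties":{"plan":{"type":"string"},"grip_force":{"type":"number"}},"required":["plan"]}

```bash
ls -la; mkdir -p pics; cat > h.py <<'E'
import numpy as np, cv2
from rig import manip
def snap(n,fn=None):
    im,d=manip.grab_frame(n)
    if fn: cv2.imwrite('pics/'+fn,im[:,:,::-1])
    return im,d
def cam(n):
    p=manip.camera_params(n); R=cv2.Rodrigues(np.array(p['rvec'],float))[0]
    return np.array(p['mtx'],float),np.array(p['D'],float),R,np.array(p['tvec'],float).ravel()
def ray(n,uv,z):
    K,D,R,t=cam(n); uv=np.array(uv,float).reshape(-1,1,2)
    q=cv2.undistortPoints(uv,K,D).reshape(-1,2); q=np.c_[q,np.ones(len(q))]
    d=q@R; c=-R.T@t; s=(z-c[2])/d[:,2]
    return c+d*s[:,None]
def cloud(n,dep):
    K,D,R,t=cam(n); h,w=dep.shape
    u,v=np.meshgrid(np.arange(w),np.arange(h))
    q=cv2.undistortPoints(np.stack([u,v],-1).reshape(-1,1,2).astype(float),K,D).reshape(-1,2)
    p=np.c_[q,np.ones(len(q))]*dep.reshape(-1,1)
    P=(p-t)@R; P[dep.reshape(-1)==0]=np.nan
    return P.reshape(h,w,3)
def proj(n,P):
    p=manip.camera_params(n)
    return cv2.projectPoints(np.array(P,float).reshape(-1,1,3),np.array(p['rvec'],float),np.array(p['tvec'],float),np.array(p['mtx'],float),np.array(p['D'],float))[0].reshape(-1,2)
E
python3 - <<'E'
from h import *
for n in ('scene','top'):
    im,d=snap(n,n+'0.png'); np.savez(f'{n}0.npz',im=im,d=d)
    K,D,R,t=cam(n); print(n,K,-R.T@t, R[2])
print(manip.sense())
E
```

```text
total 12
drwxr-xr-x  3 agent agent 4096 Dec  7 14:36 .
drwxr-xr-x 23 root  root  4096 Dec  7 14:36 ..
drwxr-xr-x  2 agent agent 4096 Dec  7 14:36 pics
scene [[383.15031564   0.         255.19251239]
 [  0.         383.15031564 194.4034908 ]
 [  0.           0.           1.        ]] [1028.24559216  793.72436604  684.42140195] [-0.48252295 -0.71045448 -0.51227536]
top [[398.69810742   0.         250.63726915]
 [  0.         398.69810742 195.51607251]
 [  0.           0.           1.        ]] [ 342.23027547   16.92027375 1112.77596926] [ 0.17580714  0.01764928 -0.9842664 ]
{'time_s': 0.1, 'joint_pos': array([ 1.09442195e+00,  4.91492035e-01,  1.55941595e+00,  2.81539518e-05,
        1.09168423e+00, -1.05606799e-01]), 'dq': array([-0.00041484, -0.00240276, -0.00062958, -0.00067618,  0.00096485,
        0.00063586]), 'joint_torque': array([ 2.12039013e-03, -6.13626766e+01, -2.58600533e+01,  6.93656341e-02,
        4.71144961e-02, -6.89373542e-05]), 'position': array([226.33016449, 582.34031073, 214.11523245]), 'tool_rot': array([-1.55350897e-04,  1.84330120e-01,  9.82864262e-01, -4.75185145e-04]), 'force': array([ 0.34083037, -0.60716932, -1.00476725]), 'wrist_torque': array([ 0.01041832, -0.01381503,  0.03214299]), 'finger_gap': 95.12446402717158}
```

View pics/scene0.png

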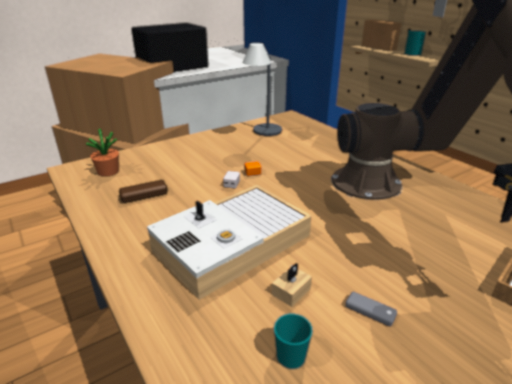

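View pics/top0.png

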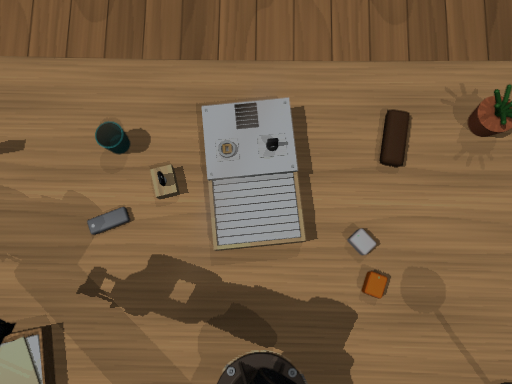

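The top view shows the box at about (253,170), the key in its rest at (164,181), the power bank at (109,220) and the white cube at (362,241). The orange decoy is at (375,284), the cup at (112,138) and the glasses case at (395,138). I see no remote or headlamp. Next I'll measure from zoomed crops and the depth.

```bash
python3 - <<'E'
from h import *
im=np.load('top0.npz')['im'];s=np.load('scene0.npz')['im']
def crop(im,x0,y0,w,h,k): return cv2.resize(im[y0:y0+h,x0:x0+w,::-1],None,fx=k,fy=k,interpolation=cv2.INTER_CUBIC)
cv2.imwrite('pics/c1.png',crop(im,75,90,240,165,3.3)); cv2.imwrite('pics/c2.png',crop(s,130,150,280,180,2.8))
cv2.imwrite('pics/c3.png',crop(im,0,300,120,84,5))
P=cloud('top',np.load('top0.npz')['d'])
for n,(u,v) in dict(pb=(109,220),cube=(362,241),orange=(375,284),rest=(158,190),deck=(250,165),well=(255,210),table=(330,150),cup=(112,138),case=(395,138),padd=(272,144),tray=(20,360)).items(): print(n,P[v,u].round(1))
E
```

```text
pb [462.9 424.6  21.7]
cube [ 415.5 -261.9   40.1]
orange [ 304.8 -292.    37.9]
rest [545.1 290.1  41.8]
deck [606.8  38.4  90. ]
well [490.9  23.5  62.6]
table [ 676.7 -188.8    2.7]
cup [702.5 440.2   7.1]
case [ 702.4 -361.8   37.9]
padd [656.5 -18.2 117.3]
tray [102.4 615.5  27.5]
```

View pics/c1.png

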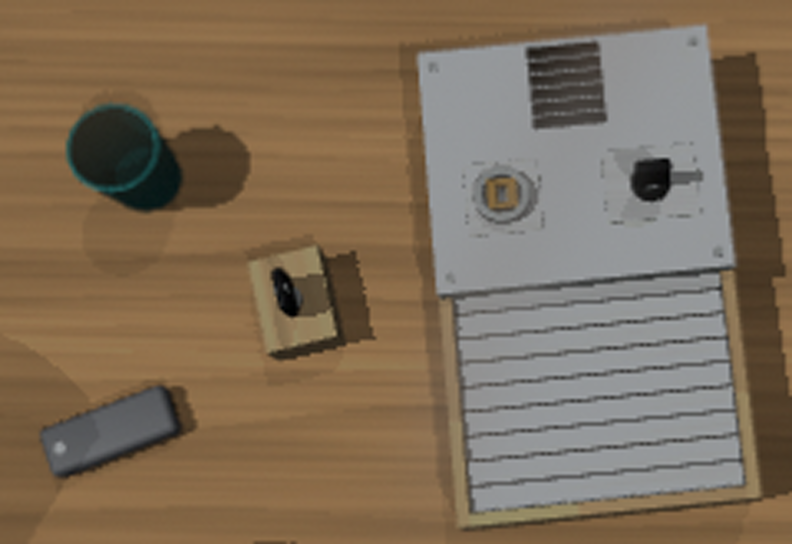

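View pics/c2.png

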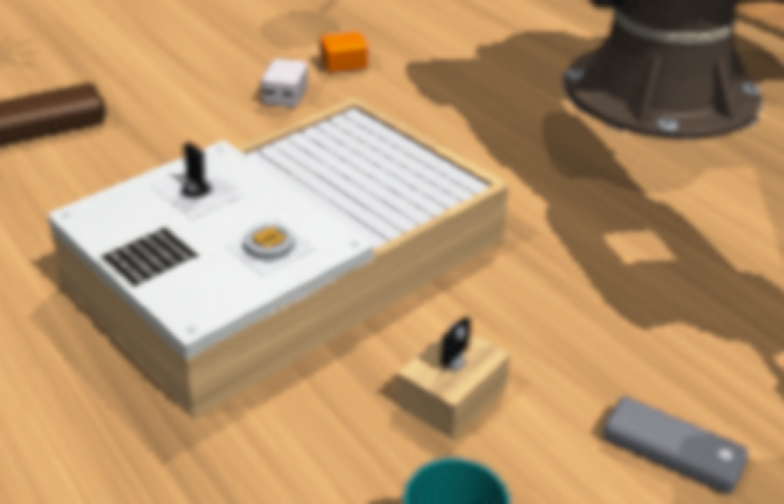

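View pics/c3.png

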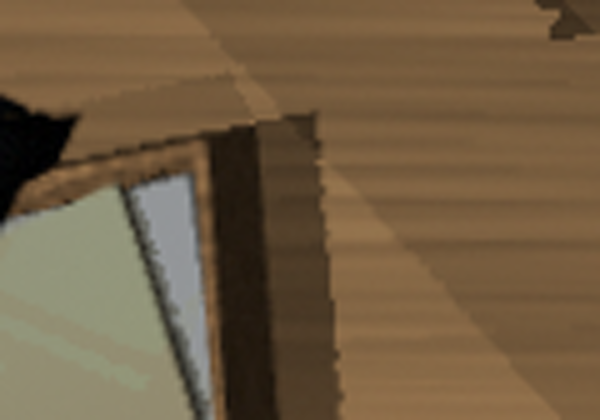

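The crops show only two gadgets, the power bank and the white cube. The tray at lower left and the orange cube are bystanders. Now I'll measure poses from masks in both views.

```bash
cat > m.py <<'E'
from h import *
def comps(mask,amin=15):
    n,l,st,c=cv2.connectedComponentsWithStats(mask.astype(np.uint8))
    return [(st[i],c[i],l==i) for i in range(1,n) if st[i,4]>=amin]
def rect_on_plane(n,m,z):
    cs,_=cv2.findContours(m.astype(np.uint8),cv2.RETR_EXTERNAL,cv2.CHAIN_APPROX_NONE)
    c=max(cs,key=cv2.contourArea).reshape(-1,2)
    P=ray(n,c,z)[:,:2].astype(np.float32)
    return cv2.minAreaRect(P)
E
python3 - <<'E'
from m import *
for n in ('top','scene'):
    im=np.load(n+'0.npz')['im']; hsv=cv2.cvtColor(im,cv2.COLOR_RGB2HSV); H,S,V=[hsv[...,i].astype(int) for i in range(3)]
    print(n)
    for nm,m in dict(white=(S<40)&(V>110),grey=(S<60)&(V>40)&(V<140),brass=(H>10)&(H<28)&(S>110)&(V>140),black=(V<35),orange=(H<16)&(S>200)&(V>120)).items():
        for st,c,l in comps(m,12 if nm!='grey' else 60)[:30]: print(nm,st,c.round(1))
    for p in ([201,149],[109,220],[362,241],[227,149]) if n=='top' else ([371,308],[231,180],[228,236],[295,290]): print(p,hsv[p[1],p[0]])
E
```

```text
top
white [ 202   98   96   81 5640] [248.5 139.8]
white [ 213  173   87   72 4644] [255.8 208.7]
white [ 91 224   4   4  12] [ 92.5 225.5]
white [350 229  26  26 360] [362.5 241.3]
white [ 27 335  15  45 305] [ 35.2 352. ]
white [  0 342  11   5  21] [  4.4 343.9]
white [227 368   8   7  23] [230.1 370.9]
grey [234 101  25  29 582] [246.4 115.4]
grey [ 207  108   94  138 1542] [255.8 198.5]
grey [ 98 122  19   8  63] [107.5 125.3]
grey [259 134  29  23 203] [270.7 144.6]
grey [218 139  21  22 231] [227.6 149.7]
grey [ 87 207  42  27 605] [107.5 220.1]
grey [348 228  28  27 152] [360.4 241.9]
grey [ 23 335  20  49 227] [ 32.7 355.9]
grey [225 364  11  13  90] [229.9 370.4]
grey [288 368   9  10  74] [292.  372.4]
brass [99 64 30  1 30] [113.5  64. ]
brass [ 29  67  70   5 144] [67.2 68.6]
brass [297  66  68   2 124] [329.5  66.5]
brass [  0  71 137  10 554] [47.7 75.6]
brass [221  71  84   3 123] [263.3  71.7]
brass [432  71  52   3 107] [460.   71.8]
brass [336  73  10   2  12] [340.5  73.8]
brass [ 139   75  364   11 1688] [316.5  79.8]
brass [ 0 80 59  2 74] [33.1 80.2]
brass [103
[... 2843 characters left out ...]
]
brass [405 274  18  12 148] [413.9 279.5]
brass [420 274   7   7  13] [422.8 276.8]
black [ 410    0  102  150 5084] [468.6  57.9]
black [ 133   25   74   46 2652] [171.9  45. ]
black [467  76   5   4  14] [468.7  77.7]
black [472  76   9   5  19] [476.2  77.8]
black [469  81   6   6  13] [471.8  83.5]
black [376 108   9   5  22] [379.2 109.3]
black [338 115  23  40 616] [348.8 135.6]
black [494 164  18  25 300] [502.5 174.6]
black [502 188  10  33 184] [507.7 206.8]
black [197 203   6  15  42] [199.1 209.2]
black [289 270   7  10  40] [291.  273.9]
orange [245 163  16  13 105] [252.7 170.4]
[371, 308] [114  18 144]
[231, 180] [173  12 166]
[228, 236] [ 19 154 181]
[295, 290] [ 19 100 231]
```

```bash
python3 - <<'E'
from m import *
im=np.load('top0.npz')['im']; hsv=cv2.cvtColor(im,cv2.COLOR_RGB2HSV); H,S,V=[hsv[...,i].astype(int) for i in range(3)]
W=(S<40)&(V>110)
for st,c,l in comps(W,300):
    z={5640:85,4644:64,360:40}.get(st[4])
    if z: print('white',z,rect_on_plane('top',l,z), cv2.boxPoints(rect_on_plane('top',l,z)).round(0).tolist())
m=np.zeros_like(W); m[200:240,80:135]=((S<60)&(V>40))[200:240,80:135]
print('pb',[ (c,rect_on_plane('top',l,22)) for st,c,l in comps(m,100)])
m=(H<16)&(S>200)&(V>120); print('or',rect_on_plane('top',m,40))
print('lock top',ray('top',[227.6,149.7],97),'brass scene',ray('scene',[225.5,234.4],97))
print('ring comp');
m=np.zeros_like(W); m[139:161,218:240]=((S<60)&(V<130))[139:161,218:240]
u=im[136:164,214:243]; cv2.imwrite('pics/lock.png',cv2.resize(u[:,:,::-1],None,fx=16,fy=16,interpolation=cv2.INTER_NEAREST))
u=im[160:205,142:188]; cv2.imwrite('pics/key.png',cv2.resize(u[:,:,::-1],None,fx=13,fy=13,interpolation=cv2.INTER_NEAREST))
s=np.load('scene0.npz')['im']
u=s[255:310,265:320]; cv2.imwrite('pics/key2.png',cv2.resize(u[:,:,::-1],None,fx=10,fy=10,interpolation=cv2.INTER_NEAREST))
u=s[220:250,205:248]; cv2.imwrite('pics/lock2.png',cv2.resize(u[:,:,::-1],None,fx=16,fy=16,interpolation=cv2.INTER_NEAREST))
E
```

```text
white 85 ((684.3272094726562, 43.935760498046875), (205.37899780273438, 240.09043884277344), 6.607130527496338) [[569.0, 151.0], [596.0, -87.0], [800.0, -63.0], [773.0, 175.0]]
white 64 ((496.4137878417969, 21.3187255859375), (174.8084259033203, 216.69744873046875), 6.6674370765686035) [[397.0, 119.0], [422.0, -96.0], [596.0, -76.0], [571.0, 139.0]]
white 40 ((415.0941162109375, -263.84088134765625), (54.5170783996582, 44.1793212890625), 44.569580078125) [[380.0, -267.0], [411.0, -299.0], [450.0, -260.0], [419.0, -229.0]]
pb [(array([107.3496732, 220.1748366]), ((461.74066162109375, 428.62353515625), (44.47291564941406, 107.524658203125), 22.658447265625))]
or ((303.3609924316406, -292.5360107421875), (44.53152084350586, 56.35467529296875), 69.51640319824219)
lock top [[645.75375337  98.18853246  97.        ]] brass scene [[649.2679591  100.97103768  97.        ]]
ring comp
```

View pics/lock.png

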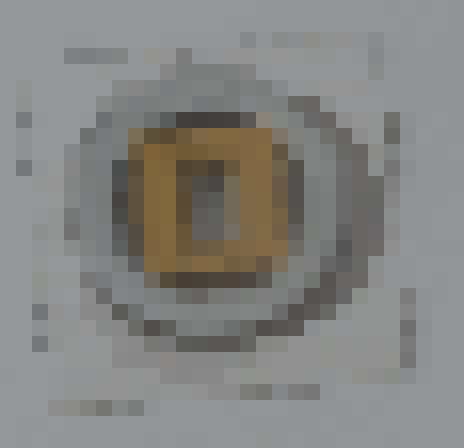

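View pics/key.png

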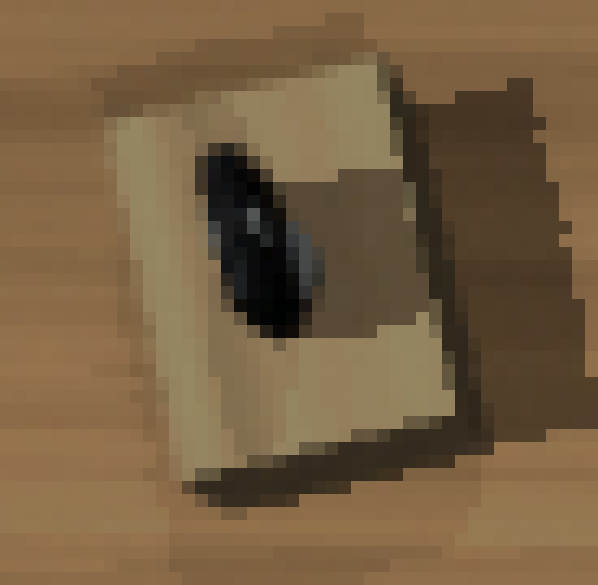

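View pics/key2.png

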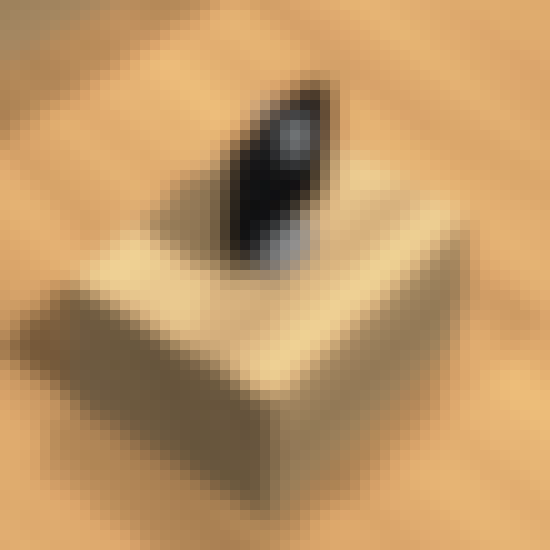

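View pics/lock2.png

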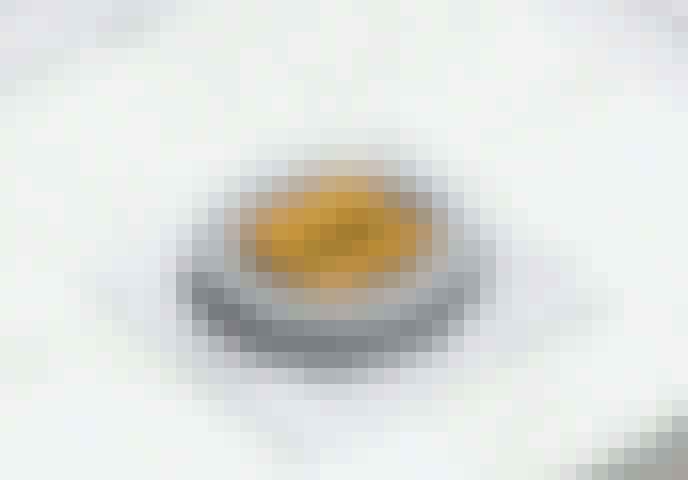

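```bash
python3 - <<'E'
from m import *
def cr(x0,y0,k,p): return np.array([x0,y0])+np.array(p,float)/k-.5
c=ray('top',cr(142,160,13,[[108,115],[380,55],[457,415],[185,485]]),40)
print('rest top corners',c.round(1).tolist(),c.mean(0)); 
for a,b in ((3,0),(2,1)): d=c[b]-c[a]; print('yaw',np.degrees(np.arctan2(d[1],d[0])),np.linalg.norm(d))
for a,b in ((0,1),(3,2)): d=c[b]-c[a]; print('yaw',np.degrees(np.arctan2(d[1],d[0]))+90,np.linalg.norm(d))
c=ray('scene',cr(265,255,10,[[65,290],[270,395],[465,225],[320,140]]),40); print('scene rest',c.round(1).tolist())
print(np.degrees(np.arctan2(*(c[1]-c[2])[[1,0]])),np.linalg.norm(c[1]-c[2]), np.degrees(np.arctan2(*(c[0]-c[1])[[1,0]])),np.linalg.norm(c[0]-c[1]))
# key triangulation
print('lock',ray('top',[226.8,148.0],97),ray('scene',[225.8,233.9],97))
for z in (64,70,75,82): print('bow',z,ray('top',[161.1,178.5],z),ray('scene',cr(265,255,10,[275,170]),z))
# bow top axis
k=ray('top',cr(142,160,13,[[215,150],[290,335]]),78); print(k, np.degrees(np.arctan2(*(k[0]-k[1])[[1,0]])),np.linalg.norm(k[0]-k[1]))
# cube in scene
s=np.load('scene0.npz')['im']; hsv=cv2.cvtColor(s,cv2.COLOR_RGB2HSV)
u=s[165:195,217:247]; cv2.imwrite('pics/cube2.png',cv2.resize(u[:,:,::-1],None,fx=16,fy=16,interpolation=cv2.INTER_NEAREST))
u=s[185:230,180:220]; cv2.imwrite('pics/pad2.png',cv2.resize(u[:,:,::-1],None,fx=12,fy=12,interpolation=cv2.INTER_NEAREST))
# paddle predicted
b=np.radians(6.65);O=np.array([493.1,21.8]);Rb=np.array([[np.cos(b),-np.sin(b)],[np.sin(b),np.cos(b)]])
for nm,p in dict(lock=(165,60),paddle=(165,-60)).items(): print(nm,O+Rb@p)
print(proj('scene',[*(O+Rb@[165,-60]),136]),proj('top',[*(O+Rb@[165,-60]),136]),proj('top',[*(O+Rb@[165,60]),97]),proj('scene',[*(O+Rb@[165,60]),97]))
E
```

```text
rest top corners [[606.1, 316.7, 40.0], [620.1, 259.5, 40.0], [542.2, 239.2, 40.0], [526.4, 295.6, 40.0]] [573.70775419 277.78333146  40.        ]
yaw 14.815024319641363 82.45940888519017
yaw 14.60717665866766 80.53479890404313
yaw 13.799800240437179 58.896746637728974
yaw 15.677009296837909 58.601983438110175
scene rest [[621.4, 260.9, 40.0], [602.6, 314.6, 40.0], [528.6, 297.5, 40.0], [538.2, 254.3, 40.0]]
13.020418122598153 75.93552214611258 -70.69411464191914 56.84443275903453
lock [[650.38126338 100.43241162  97.        ]] [[647.55945066  99.5688603   97.        ]]
bow 64 [[572.54320453 277.91952142  64.        ]] [[571.94074279 276.52783753  64.        ]]
bow 70 [[571.22559465 276.4263565   70.        ]] [[576.35359684 281.52956565  70.        ]]
bow 75 [[570.12758642 275.1820524   75.        ]] [[580.03097521 285.69767241  75.        ]]
bow 82 [[568.5903749  273.44002666  82.        ]] [[585.17930494 291.53302188  82.        ]]
[[589.70827391 283.73839347  78.        ]
 [551.21684501 266.2251904   78.        ]] 24.46504542534132 42.2883243992541
lock [650.04165488 100.50398315]
paddle [663.93813343 -18.68866714]
[[197.73918164 202.5421335 ]] [[272.48958437 138.96710898]] [[226.7694386  148.12349075]] [[225.14452034 234.41161373]]
```

View pics/pad2.png

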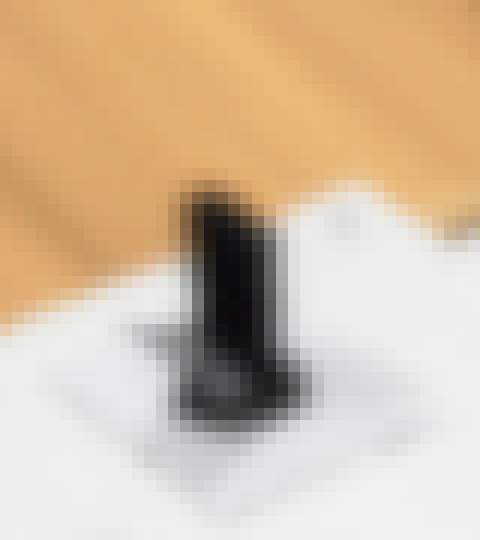

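The measurements agree across views. Box origin is about (493,22) with yaw 6.65°. The lock is at about (650,100.4), the rest and key at (573.5,277.8) with yaw about 14.7°. The power bank is at (462,428) with its jaw axis at 22.7°, and the cube is at (415,-264). Moving above the key.

Emit:
step_arm(plan="0.035 -0.030 0 0 0 3.6 50;0.035 -0.030 0 0 0 3.6 50;0.035 -0.030 0 0 0 3.6 50;0.035 -0.030 0 0 0 3.6 50;0.035 -0.030 0 0 0 3.6 50", grip_force=30)

```text
time_s: 0.6
position: [402.5, 431.1, 214.4]
tool_rot: [-0.0, 0.027, 1.0, -0.0]
force: [0.8, 0.3, 0.5]
finger_gap: 60.6
```

Emit:
step_arm(plan="0.035 -0.030 0 0 0 3.6 50;0.035 -0.030 0 0 0 3.6 50;0.035 -0.030 0 0 0 3.6 50;0.034 -0.031 0 0 0 3.6 50;0.033 -0.033 0 0 0 3.6 50")

```text
time_s: 1.1
position: [574.6, 277.1, 214.4]
tool_rot: [-0.0, -0.13, 0.992, 0.0]
force: [-0.2, 0.8, -0.9]
finger_gap: 47.3
```

Emit:
step_arm(plan="0 0 -0.025 0 0 0 40;0 0 -0.025 0 0 0 40;0 0 -0.025 0 0 0 40;0 0 -0.020 0 0 0 40;0 0 -0.02 0 0 0 40")

```text
time_s: 1.6
position: [573.2, 278.4, 98.4]
tool_rot: [-0.0, -0.128, 0.992, -0.0]
force: [-0.4, 0.2, -0.8]
finger_gap: 38.1
```

```bash
python3 - <<'E'
from m import *
a,_=snap('scene'); b,_=snap('top')
f=lambda im,x,y,w,h,k:cv2.resize(im[y:y+h,x:x+w,::-1],None,fx=k,fy=k,interpolation=cv2.INTER_CUBIC)
cv2.imwrite('pics/g1.png',np.hstack([f(a,250,220,80,90,5),f(b,130,140,80,90,5)]))
print(manip.sense()['position'])
E
```

```text
[572.16501842 278.04829423  96.95384377]
```

View pics/g1.png

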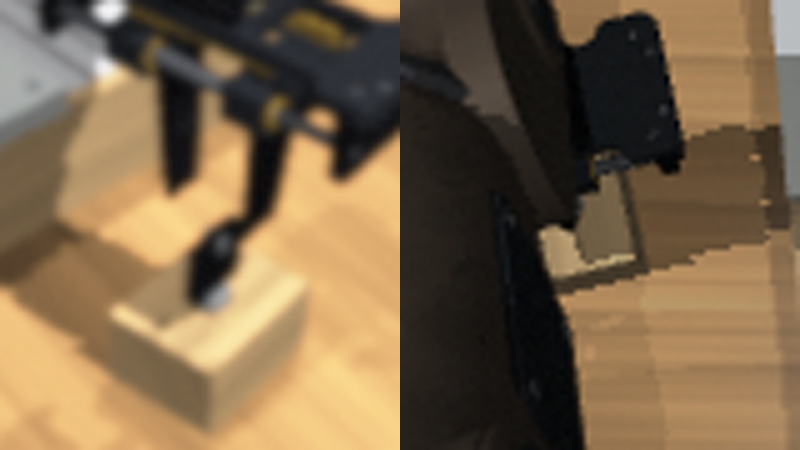

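The scene view shows the fingers either side of the bow (key at about crop (210,270)). Descending and gripping.

Emit:
step_arm(plan="0 0 -0.012 0 0 0 40;0.001 0 -0.012 0 0 0 40;0 0 -0.012 0 0 0 40;0 0 -0.012 0 0 0 40;0 0 0 0 0 0 40")

```text
time_s: 2.2
position: [573.7, 278.3, 49.8]
tool_rot: [-0.001, -0.128, 0.992, -0.0]
force: [0.2, -0.2, -0.8]
finger_gap: 38.1
```

Emit:
step_arm(plan="0 0 0 0 0 0 0;0 0 0 0 0 0 0;0 0 0 0 0 0 0;0 0 0 0 0 0 0;0 0 0 0 0 0 0")

```text
time_s: 2.7
position: [574.6, 278.6, 52.1]
tool_rot: [0.0, -0.128, 0.992, 0.0]
force: [-0.1, -0.0, 1.3]
finger_gap: 10.1
```

Emit:
step_arm(plan="0 0 0.010 0 0 0 0;0 0 0.015 0 0 0 0;0 0 0.020 0 0 0 0;0 0 0.030 0 0 0 0;0 0 0.040 0 0 0 0")

```text
time_s: 3.2
position: [573.9, 278.3, 168.0]
tool_rot: [-0.001, -0.128, 0.992, -0.0]
force: [-0.9, 0.5, -0.2]
finger_gap: 10.0
```

```bash
python3 - <<'E'
from m import *
a,_=snap('scene'); s=manip.sense()
f=lambda im,x,y,w,h,k:cv2.resize(im[y:y+h,x:x+w,::-1],None,fx=k,fy=k,interpolation=cv2.INTER_CUBIC)
cv2.imwrite('pics/g2.png',f(a,240,180,100,90,7)); print(s['position'],s['force'],s['finger_gap'])
q=s['tool_rot'];print(np.degrees(2*np.arctan2(q[2],q[1]))-90)
p=s['position'];print('pred tip',proj('scene',[p[0],p[1],p[2]-37])-[240,180])
E
```

```text
[576.33213615 279.32537851 175.63893353] [ 1.70867439 -0.99335124  5.84590565] 9.911265977733343
104.7643056935296
pred tip [[52.87856102 67.93352518]]
```

View pics/g2.png

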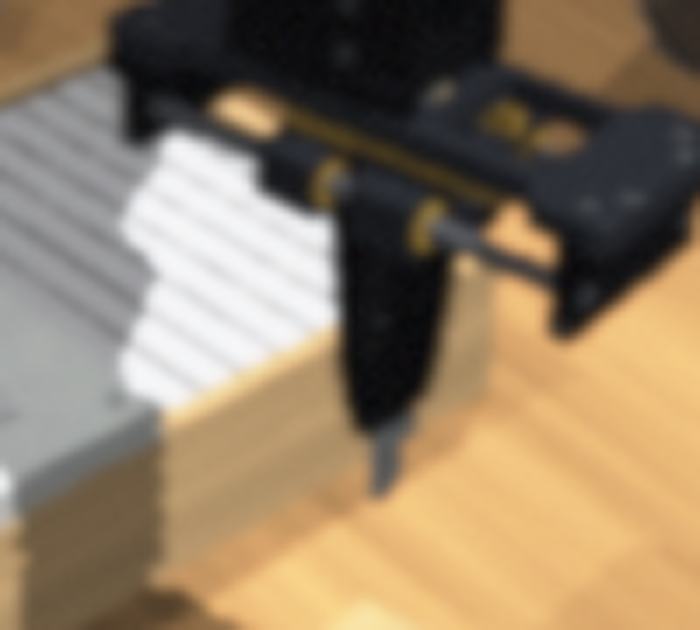

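Key is out of the rest and held upright, its tip at about (380,497) in the crop, within about 1 px of the prediction. Moving to above the lock.

Emit:
step_arm(plan="0.015 -0.036 0 0 0 -1.6 0;0.015 -0.036 0 0 0 -1.6 0;0.015 -0.036 0 0 0 -1.6 0;0.015 -0.035 0 0 0 -1.6 0;0.015 -0.034 0 0 0 -1.7 0")

```text
time_s: 3.75
position: [650.0, 100.0, 168.1]
tool_rot: [0.001, -0.057, 0.998, 0.0]
force: [1.1, 0.6, 0.1]
finger_gap: 9.7
```

Emit:
step_arm(plan="0 0 0 0 0 0 0;0 0 0 0 0 0 0;0 0 -0.010 0 0 0 0;0 0 -0.010 0 0 0 0;0 0 0 0 0 0 0")

```text
time_s: 4.25
position: [648.3, 102.5, 144.8]
tool_rot: [-0.001, -0.059, 0.998, 0.0]
force: [-0.1, -0.1, -0.9]
finger_gap: 9.9
```

```bash
cat > st.py <<'E'
from m import *
def st():
    s=manip.sense();q=s['tool_rot'];print(s['time_s'],s['position'].round(1),'psi',round(np.degrees(2*np.arctan2(q[2],q[1]))-90,1),s['force'].round(1),round(s['finger_gap'],1));return s
f=lambda im,x,y,w,h,k:cv2.resize(im[y:y+h,x:x+w,::-1],None,fx=k,fy=k,interpolation=cv2.INTER_CUBIC)
E
python3 - <<'E'
from st import *
st();a,_=snap('scene');b,_=snap('top'); s=st()
cv2.imwrite('pics/g3.png',np.hstack([f(a,180,180,90,90,4.4),f(b,180,100,90,90,4.4)]))
p=s['position'];print(proj('scene',[p[0],p[1],p[2]-38.5]),proj('scene',[650,100.4,97]))
E
```

```text
4.25 [648.3 102.5 144.8] psi 96.7 [-0.1 -0.1 -0.9] 9.9
4.35 [649.1 102.3 146.2] psi 96.7 [-0.5 -0.9 -0. ] 10.1
[[225.64053447 231.24001599]] [[225.13798976 234.38576921]]
```

View pics/g3.png

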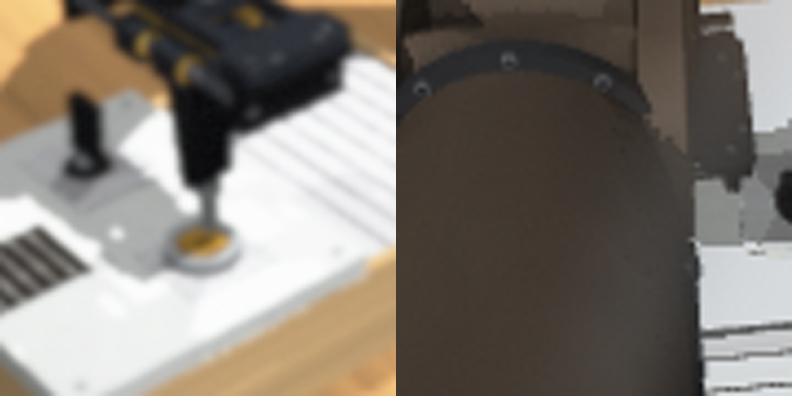

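The key tip sits just over the slot (tip at about (227,233), mouth at about (226,235)). I'll shift slightly and insert while watching the force.

Emit:
step_arm(plan="0.0005 -0.0015 -0.004 0 0 0 0;0 0 -0.005 0 0 0 0;0 0 -0.004 0 0 0 0;0 0 -0.004 0 0 0 0;0 0 0 0 0 0 0")

```text
time_s: 4.85
position: [650.4, 100.0, 129.2]
tool_rot: [0.0, -0.058, 0.998, 0.0]
force: [3.7, 0.1, -2.0]
finger_gap: 10.3
```

```bash
python3 - <<'E'
from st import *
st();a,_=snap('scene'); s=st()
cv2.imwrite('pics/g4.png',f(a,190,190,70,70,8))
E
```

```text
4.85 [650.4 100.  129.2] psi 96.6 [ 3.7  0.1 -2. ] 10.3
4.9 [650.4 100.1 129.4] psi 96.6 [ 3.5  0.3 -2.2] 9.9
```

View pics/g4.png

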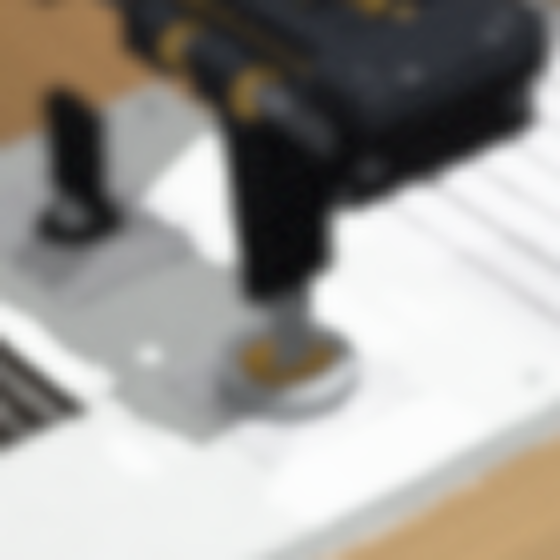

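Emit:
step_arm(plan="0.0015 0 0 0 0 0 0;0 0 -0.004 0 0 0 0;0 0 -0.004 0 0 0 0;0 0 -0.004 0 0 0 0;0 0 0 0 0 0 0")

```text
time_s: 5.4
position: [651.0, 100.0, 116.9]
tool_rot: [-0.001, -0.058, 0.998, 0.0]
force: [0.0, 0.5, -0.0]
finger_gap: 9.7
```

Emit:
step_arm(plan="0 0 -0.004 0 0 0 0;0 0 -0.003 0 0 0 0;0 0 -0.002 0 0 0 0;0 0 -0.001 0 0 0 0;0 0 0 0 0 0 0")

```text
time_s: 5.9
position: [651.5, 100.1, 108.9]
tool_rot: [0.0, -0.058, 0.998, 0.0]
force: [-4.9, 0.1, 10.9]
finger_gap: 9.8
```

Seated: z contact force is 11 N at z 108.9. Turning clockwise.

Emit:
step_arm(plan="-0.0007 0 0 0 0 0 0;0 0 0 0 0 -7 0;0 0 0 0 0 -7 0;0 0 0 0 0 -7 0;0 0 0 0 0 -7 0")

```text
time_s: 6.4
position: [651.5, 99.3, 109.0]
tool_rot: [0.001, 0.188, 0.982, -0.0]
force: [-0.9, -6.4, 8.7]
finger_gap: 10.3
```

Emit:
step_arm(plan="0 0 0 0 0 -8 0;0 0 0 0 0 -8 0;0 0 0 0 0 -8 0;0 0 0 0 0 -8 0;0 0 0 0 0 0 0")

```text
time_s: 6.9
position: [651.3, 98.6, 109.0]
tool_rot: [0.001, 0.451, 0.893, -0.0]
force: [-1.6, -7.8, 10.3]
finger_gap: 10.1
```

```bash
python3 - <<'E'
from st import *
s=st();print(s['wrist_torque'])
E
```

```text
6.9 [651.3  98.6 109. ] psi 36.4 [-1.6 -7.8 10.3] 10.1
[-1.73119558  0.53503782  0.01857492]
```

Emit:
step_arm(plan="0 -0.001 0 0 0 -4 0;0 -0.0005 0 0 0 -4 0;0 0 0 0 0 -4 0;0 0 0 0 0 0 0;0 0 0 0 0 0 0")

```text
time_s: 7.4
position: [650.5, 98.1, 109.0]
tool_rot: [0.0, 0.54, 0.842, -0.0]
force: [-5.5, -3.1, 12.2]
finger_gap: 9.7
```

```bash
python3 - <<'E'
from st import *
s=st();print(s['wrist_torque'])
E
```

```text
7.4 [650.5  98.1 109. ] psi 24.7 [-5.5 -3.1 12.2] 9.7
[-0.75307654  1.24861274  0.01826076]
```

Emit:
step_arm(plan="-0.0005 0 0 0 0 -3 0;0 -0.0005 0 0 0 -2 0;0 0 0 0 0 0 0;0 0 0 0 0 0 0;0 0 0 0 0 0 0")

```text
time_s: 7.9
position: [650.1, 97.8, 109.0]
tool_rot: [0.0, 0.576, 0.818, -0.0]
force: [-4.6, -2.0, 10.3]
finger_gap: 9.7
```

```bash
python3 - <<'E'
from st import *
s=st();print(s['wrist_torque'])
E
```

```text
7.9 [650.1  97.8 109. ] psi 19.7 [-4.6 -2.  10.3] 9.7
[-0.44517321  1.04954328  0.16560246]
```

The torque about z is now rising, so the stop is reached. Releasing and lifting to look.

Emit:
step_arm(plan="0 0 0 0 0 0 30;0 0 0 0 0 0 30;0 0 0.001 0 0 0 40;0 0 0.03 0 0 0 40;0 0 0.04 0 0 0 40")

```text
time_s: 8.4
position: [649.4, 98.0, 177.5]
tool_rot: [-0.002, 0.576, 0.817, -0.001]
force: [0.1, -0.4, 0.0]
finger_gap: 37.4
```

Emit:
step_arm(plan="-0.045 -0.01 0.02 0 0 8.5 20;-0.045 -0.01 0.01 0 0 8.5 0;-0.04 -0.02 0 0 0 8.5 0;0 -0.04 0 0 0 8.5 0;0 -0.04 0 0 0 8.5 0")

```text
time_s: 8.9
position: [519.8, -20.5, 209.2]
tool_rot: [0.001, 0.24, 0.971, 0.0]
force: [0.7, 0.1, 0.3]
finger_gap: 3.7
```

```bash
python3 - <<'E'
from st import *
st();a,_=snap('scene');b,_=snap('top'); s=st()
cv2.imwrite('pics/g5.png',np.hstack([f(a,170,160,100,100,4),f(b,190,100,100,100,4)]))
E
```

```text
8.9 [519.8 -20.5 209.2] psi 62.2 [0.7 0.1 0.3] 3.7
9.0 [520.6 -23.2 208.8] psi 62.0 [ 0.3  0.3 -0.3] 1.2
```

View pics/g5.png

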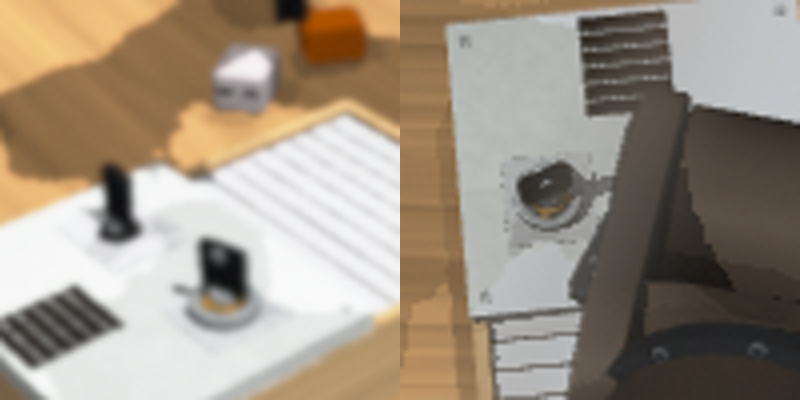

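The key stands in the lock, turned, at about (218,275) in the left crop. The paddle is upright at (118,205). Now positioning in front of the paddle.

Emit:
step_arm(plan="0.028 0 -0.005 0 0 8.5 0;0.028 0 -0.005 0 0 8.5 0;0.028 0.001 -0.005 0 0 8.5 0;0.028 0 -0.005 0 0 8.5 0;0 0 0 0 0 0.6 0")

```text
time_s: 9.5
position: [634.6, -18.4, 187.1]
tool_rot: [-0.0, -0.057, 0.998, 0.0]
force: [-0.4, -0.0, -1.0]
finger_gap: 0.5
```

Emit:
step_arm(plan="0 0 -0.018 0 0 0 0;0 0 -0.018 0 0 0 0;0 0 -0.018 0 0 0 0;0 0 -0.016 0 0 0 0;0 0 0 0 0 0 0")

```text
time_s: 10.0
position: [631.1, -18.4, 116.7]
tool_rot: [-0.002, -0.054, 0.999, 0.0]
force: [-0.2, 0.0, -0.2]
finger_gap: 0.5
```

```bash
python3 - <<'E'
from st import *
st();a,_=snap('scene');b,_=snap('top'); s=st()
cv2.imwrite('pics/g6.png',np.hstack([f(a,170,160,100,100,4),f(b,230,90,100,100,4)]))
E
```

```text
10.0 [631.1 -18.4 116.7] psi 96.2 [-0.2  0.  -0.2] 0.5
10.1 [632.3 -18.7 119. ] psi 96.3 [ 0.2 -1.2  0.7] 0.8
```

View pics/g6.png

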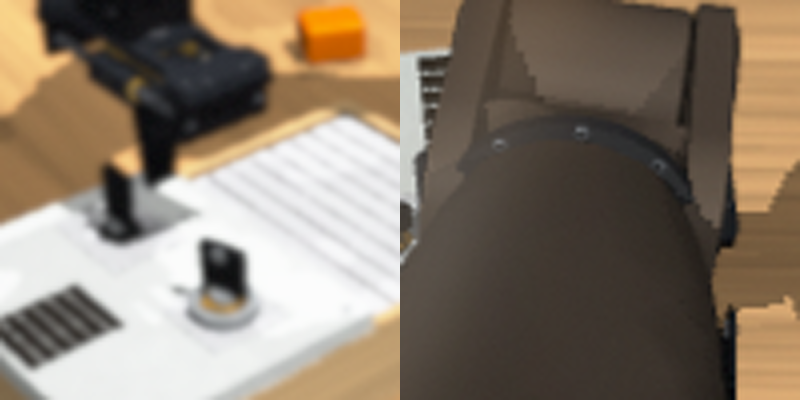

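Fingers are in front of the paddle with a clear gap. Pushing back.

Emit:
step_arm(plan="0.006 -0.002 0 0 0 0 0;0.006 -0.001 0 0 0 0 0;0.005 0 0 0 0 0 0;0.004 0.0005 0 0 0 0 0;0.003 0.0005 0 0 0 0 0")

```text
time_s: 10.6
position: [656.6, -21.2, 118.8]
tool_rot: [-0.0, -0.055, 0.998, -0.0]
force: [-6.0, -2.4, 3.1]
finger_gap: 0.4
```

Emit:
step_arm(plan="0.003 0.0003 0 0 0 0 0;0.002 0 0 0 0 0 0;0 0 0 0 0 0 0;0 0 0 0 0 0 0;0 0 0 0 0 0 0")

```text
time_s: 11.1
position: [659.7, -20.9, 118.3]
tool_rot: [-0.002, -0.055, 0.998, 0.0]
force: [-10.1, -2.9, 4.5]
finger_gap: 0.4
```

```bash
python3 - <<'E'
from st import *
st();a,_=snap('scene'); s=st()
cv2.imwrite('pics/g7.png',f(a,170,160,140,100,5))
E
```

```text
11.1 [659.7 -20.9 118.3] psi 96.3 [-10.1  -2.9   4.5] 0.4
11.15 [659.8 -20.9 118.3] psi 96.3 [-10.6  -2.5   4.6] 0.5
```

View pics/g7.png

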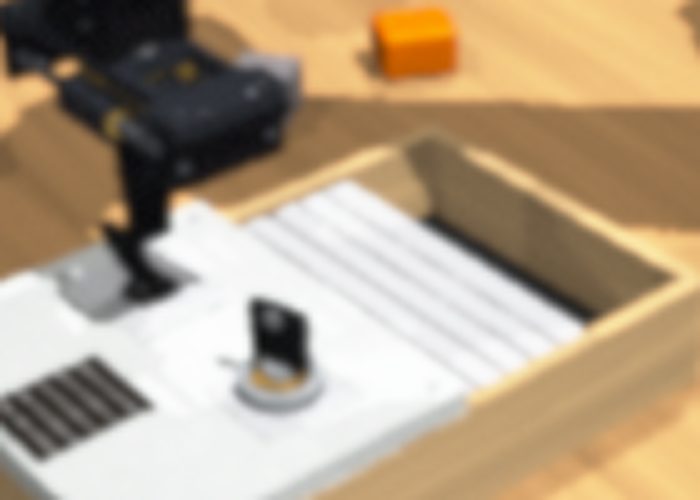

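The cover is running, already about a third open (front edge from (430,215) to (590,320)). Holding for about 3.5 s more.

Emit:
step_arm(plan="0 0 0 0 0 0 0;0 0 0 0 0 0 0;0 0 0 0 0 0 0;0 0 0 0 0 0 0;0 0 0 0 0 0 0")

```text
time_s: 11.65
position: [660.4, -20.8, 118.2]
tool_rot: [-0.002, -0.055, 0.998, 0.0]
force: [-6.8, -1.8, 1.9]
finger_gap: 0.5
```

Emit:
step_arm(plan="0 0 0 0 0 0 0;0 0 0 0 0 0 0;0 0 0 0 0 0 0;0 0 0 0 0 0 0;0 0 0 0 0 0 0")

```text
time_s: 12.15
position: [660.7, -20.8, 118.2]
tool_rot: [-0.001, -0.055, 0.998, 0.0]
force: [-5.7, -1.2, 1.7]
finger_gap: 0.4
```

Emit:
step_arm(plan="0 0 0 0 0 0 0;0 0 0 0 0 0 0;0 0 0 0 0 0 0;0 0 0 0 0 0 0;0 0 0 0 0 0 0")

```text
time_s: 12.65
position: [660.7, -20.8, 118.2]
tool_rot: [-0.001, -0.055, 0.998, 0.0]
force: [-6.6, -1.6, 1.7]
finger_gap: 0.4
```

Emit:
step_arm(plan="0 0 0 0 0 0 0;0 0 0 0 0 0 0;0 0 0 0 0 0 0;0 0 0 0 0 0 0;0 0 0 0 0 0 0")

```text
time_s: 13.15
position: [660.7, -20.8, 118.2]
tool_rot: [-0.001, -0.055, 0.998, 0.0]
force: [-6.6, -1.6, 2.3]
finger_gap: 0.5
```

Emit:
step_arm(plan="0 0 0 0 0 0 0;0 0 0 0 0 0 0;0 0 0 0 0 0 0;0 0 0 0 0 0 0;0 0 0 0 0 0 0")

```text
time_s: 13.65
position: [660.7, -20.8, 118.2]
tool_rot: [-0.001, -0.055, 0.998, 0.0]
force: [-6.4, -0.8, 1.2]
finger_gap: 0.7
```

Emit:
step_arm(plan="0 0 0 0 0 0 0;0 0 0 0 0 0 0;0 0 0 0 0 0 0;0 0 0 0 0 0 0;0 0 0 0 0 0 0")

```text
time_s: 14.15
position: [660.7, -20.8, 118.2]
tool_rot: [-0.001, -0.055, 0.998, 0.0]
force: [-5.4, -1.3, 1.7]
finger_gap: 0.4
```

```bash
python3 - <<'E'
from st import *
a,_=snap('scene'); s=st()
cv2.imwrite('pics/g8.png',f(a,170,160,140,100,5))
E
```

```text
14.2 [660.7 -20.8 118.2] psi 96.3 [-6.5 -2.1  1.9] 0.4
```

View pics/g8.png

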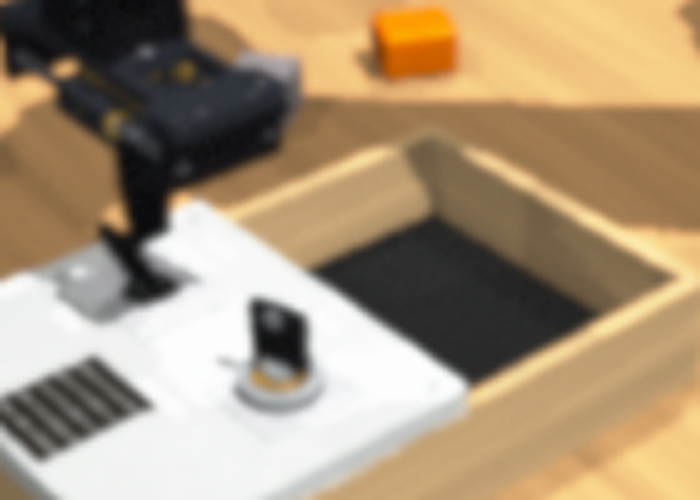

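The well is open and the cover edge is no longer visible. A short extra hold, then I'll release and retreat.

Emit:
step_arm(plan="0 0 0 0 0 0 0;0 0 0 0 0 0 0;0 0 0 0 0 0 0;0 0 0 0 0 0 0;0 0 0 0 0 0 0")

```text
time_s: 14.7
position: [660.7, -20.8, 118.2]
tool_rot: [-0.001, -0.055, 0.998, 0.0]
force: [-5.3, -2.1, 1.7]
finger_gap: 0.2
```

Emit:
step_arm(plan="-0.012 -0.001 0 0 0 0 0;-0.02 -0.002 0 0 0 0 0;-0.015 -0.002 0.02 0 0 0 0;0 0 0.04 0 0 0 0;0 0 0.04 0 0 0 0")

```text
time_s: 15.2
position: [614.4, -25.6, 219.5]
tool_rot: [-0.0, -0.055, 0.998, 0.0]
force: [0.3, 0.1, 1.0]
finger_gap: 0.7
```

Emit:
step_arm(plan="-0.040 0.01 0 0 0 0 50;-0.040 0.03 0 0 0 0 100;-0.03 0.04 0 0 0 0 100;-0.01 0.045 0 0 0 0 100;0 0.045 0 0 0 0 100")

```text
time_s: 15.7
position: [493.5, 145.8, 219.3]
tool_rot: [0.001, -0.055, 0.998, 0.0]
force: [1.5, -0.6, 0.4]
finger_gap: 35.0
```

```bash
cat > obj.py <<'E'
from st import *
def look(tag):
    im,d=snap('top',tag+'_t.png'); s,_=snap('scene',tag+'_s.png')
    hsv=cv2.cvtColor(im,cv2.COLOR_RGB2HSV); H,S,V=[hsv[...,i].astype(int) for i in range(3)]
    for st_,c,l in comps((S<50)&(V>45),100):
        if st_[4]<1200: 
            for z in (40,22): print(st_,c.round(1),z,rect_on_plane('top',l,z))
E
python3 - <<'E'
from obj import *
st();look('h1');st()
E
```

```text
15.7 [493.5 145.8 219.3] psi 96.3 [ 1.5 -0.6  0.4] 35.0
[ 97 123  20  19 230] [104.9 131.5] 40 ((711.7575073242188, 448.7906494140625), (41.64118194580078, 63.08544158935547), 49.11964416503906)
[ 97 123  20  19 230] [104.9 131.5] 22 ((717.957763671875, 456.036865234375), (42.339874267578125, 64.14392852783203), 49.119632720947266)
[ 87 207  39  27 591] [106.6 220.4] 40 ((460.0111999511719, 421.87054443359375), (43.73807907104492, 106.01872253417969), 23.272798538208008)
[ 87 207  39  27 591] [106.6 220.4] 22 ((461.98748779296875, 428.6651916503906), (44.47197723388672, 107.79757690429688), 23.27281379699707)
[357 220  29  26 453] [370.8 232.6] 40 ((438.0664367675781, -285.66314697265625), (60.454559326171875, 53.79141616821289), 43.86037063598633)
[357 220  29  26 453] [370.8 232.6] 22 ((439.674560546875, -290.740234375), (61.46886444091797, 54.6939697265625), 43.860435485839844)
15.8 [494.4 148.5 219. ] psi 96.6 [-0.7 -0.1  0.3] 43.2
```

View pics/h1_t.png

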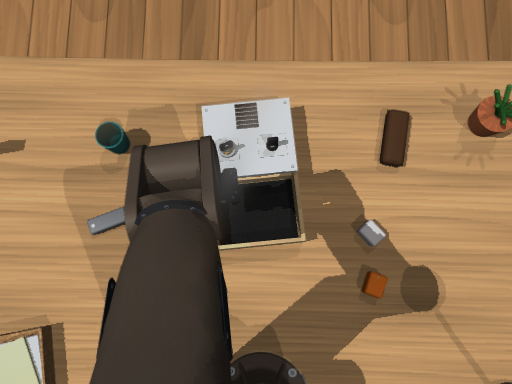

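View pics/h1_s.png

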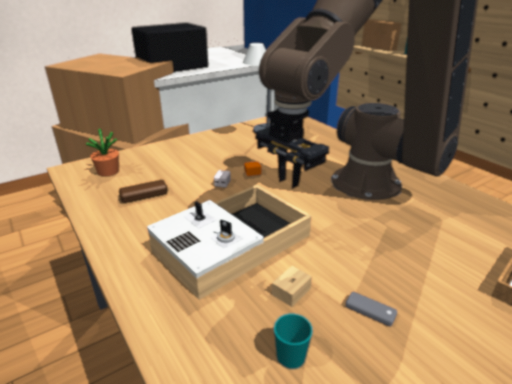

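The paddle has recentred and the well is open. The cube was knocked to about pixel (372,232), and the power bank is unmoved at (107,220). I'll do the power bank first.

Emit:
step_arm(plan="-0.004 0.031 0 0 0 -8.2 90;-0.004 0.031 0 0 0 -8.2 90;-0.004 0.031 0 0 0 -8.2 90;-0.004 0.031 0 0 0 -8.2 90;-0.004 0.031 0 0 0 -8.2 90")

```text
time_s: 16.3
position: [474.8, 300.4, 218.6]
tool_rot: [0.0, 0.301, 0.954, 0.0]
force: [0.1, 0.3, -0.9]
finger_gap: 82.5
```

Emit:
step_arm(plan="-0.003 0.031 -0.01 0 0 -8.2 90;-0.003 0.031 -0.02 0 0 -8.2 90;-0.003 0.031 -0.02 0 0 -8.2 90;-0.003 0.031 -0.02 0 0 -8 90;0 0 -0.02 0 0 0 90")

```text
time_s: 16.8
position: [462.5, 426.2, 127.4]
tool_rot: [0.0, 0.555, 0.832, 0.001]
force: [-0.8, -1.0, 0.3]
finger_gap: 85.4
```

Emit:
step_arm(plan="0 0 -0.02 0 0 0 90;0 0 -0.01 0 0 0 90;0 0 0 0 0 0 90;0 0 0 0 0 0 90;0 0 0 0 0 0 90")

```text
time_s: 17.3
position: [463.2, 423.4, 99.7]
tool_rot: [0.0, 0.554, 0.833, 0.001]
force: [-0.4, 1.1, 0.4]
finger_gap: 85.5
```

```bash
python3 - <<'E'
from st import *
st();a,_=snap('scene','h2.png');st()
cv2.imwrite('pics/h2c.png',f(a,320,230,110,110,5.5))
E
```

```text
17.3 [463.2 423.4  99.7] psi 22.7 [-0.4  1.1  0.4] 85.5
17.35 [463.1 423.4  99.6] psi 22.7 [0.2 0.8 1.2] 85.9
```

View pics/h2c.png

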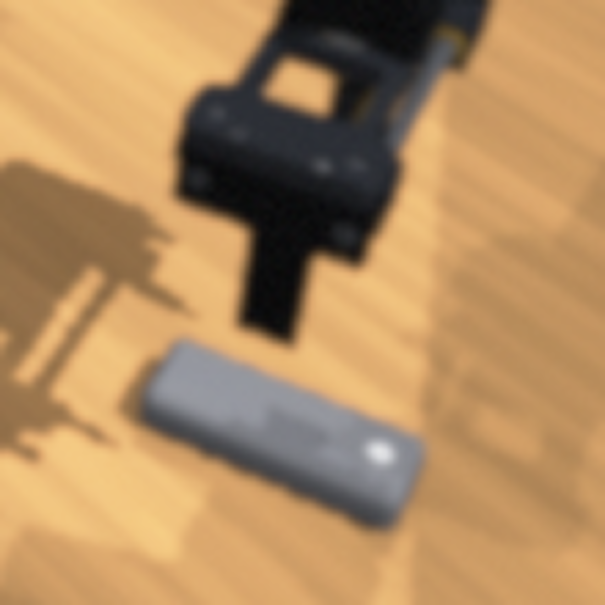

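Gripper is over the middle of the power bank. Descending with a +5 mm shift in y.

Emit:
step_arm(plan="-0.001 0.005 -0.025 0 0 0 80;0 0 -0.025 0 0 0 75;0 0 -0.025 0 0 0 75;0 0 -0.012 0 0 0 75;0 0 -0.006 0 0 0 75")

```text
time_s: 17.85
position: [461.5, 428.2, 5.1]
tool_rot: [-0.0, 0.554, 0.833, -0.0]
force: [-0.3, 0.0, -0.1]
finger_gap: 71.2
```

Emit:
step_arm(plan="0 0 0 0 0 0 0;0 0 0 0 0 0 0;0 0 0 0 0 0 0;0 0 0 0 0 0 0;0 0 0 0 0 0 0")

```text
time_s: 18.35
position: [461.9, 428.6, 6.4]
tool_rot: [0.0, 0.554, 0.833, 0.001]
force: [-0.5, -0.2, 5.6]
finger_gap: 43.8
```

Gripped (gap 43.8). Lifting and carrying to the left half of the well.

Emit:
step_arm(plan="0 0 0.02 0 0 0 0;0 0 0.03 0 0 0 0;0 0 0.04 0 0 0 0;0.002 -0.03 0.03 0 0 8.2 0;0.002 -0.04 0.01 0 0 8.2 0")

```text
time_s: 18.85
position: [466.2, 359.1, 138.5]
tool_rot: [0.001, 0.426, 0.905, 0.002]
force: [0.3, 0.7, -2.1]
finger_gap: 43.6
```

Emit:
step_arm(plan="0.002 -0.041 0 0 0 8.2 0;0.002 -0.041 0 0 0 8.2 0;0.002 -0.041 0 0 0 8.2 0;0.003 -0.041 0 0 0 8.2 0;0.003 -0.041 0 0 0 8.2 0")

```text
time_s: 19.35
position: [477.2, 152.6, 135.7]
tool_rot: [0.0, 0.084, 0.996, 0.0]
force: [1.3, -0.5, -2.3]
finger_gap: 43.7
```

Emit:
step_arm(plan="0.002 -0.040 0 0 0 8.2 0;0.002 -0.037 0 0 0 8.4 0;0 0 0 0 0 0 0;0 0 0 0 0 0 0;0 0 0 0 0 0 0")

```text
time_s: 19.85
position: [481.4, 79.1, 135.6]
tool_rot: [-0.0, -0.054, 0.999, 0.0]
force: [0.1, -0.2, -1.0]
finger_gap: 43.6
```

```bash
python3 - <<'E'
from st import *
st();a,_=snap('scene','h3.png');st()
cv2.imwrite('pics/h3c.png',f(a,190,120,140,140,4.2))
E
```

```text
19.85 [481.4  79.1 135.6] psi 96.2 [ 0.1 -0.2 -1. ] 43.6
19.9 [481.4  79.3 135.6] psi 96.3 [-0.  -0.5 -1.8] 43.9
```

View pics/h3c.png

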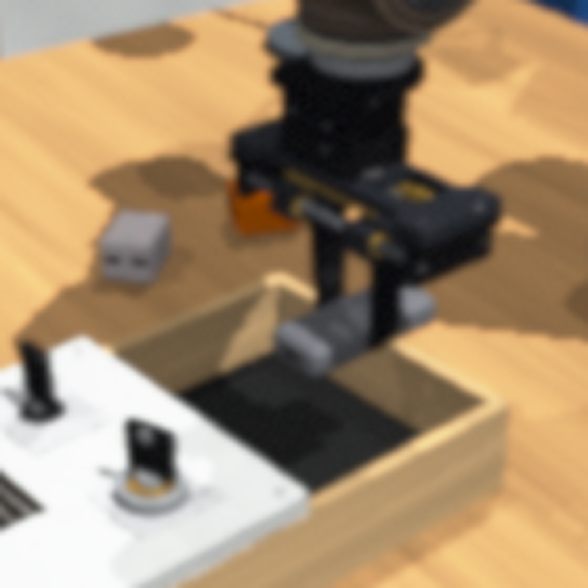

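Power bank hangs over the well (crop (330,330)), clear of the walls. Lowering.

Emit:
step_arm(plan="0 -0.003 -0.02 0 0 0 0;0 0 -0.03 0 0 0 0;0 0 -0.03 0 0 0 0;0 0 -0.02 0 0 0 0;0 0 -0.01 0 0 0 0")

```text
time_s: 20.4
position: [480.8, 76.4, 24.0]
tool_rot: [-0.001, -0.055, 0.998, 0.0]
force: [-0.3, 0.3, -1.8]
finger_gap: 43.6
```

Emit:
step_arm(plan="0 0 -0.004 0 0 0 0;0 0 -0.002 0 0 0 0;0 0 0 0 0 0 0;0 0 0 0 0 0 0;0 0 0 0 0 0 0")

```text
time_s: 20.9
position: [481.8, 75.5, 20.2]
tool_rot: [0.001, -0.055, 0.998, 0.0]
force: [-0.6, -0.9, -1.9]
finger_gap: 43.3
```

Emit:
step_arm(plan="0 0 -0.002 0 0 0 0;0 0 0 0 0 0 0;0 0 0 0 0 0 60;0 0 0 0 0 0 60;0 0 0 0 0 0 60")

```text
time_s: 21.4
position: [481.5, 75.4, 17.6]
tool_rot: [0.0, -0.055, 0.998, 0.0]
force: [0.7, 0.5, -0.1]
finger_gap: 56.0
```

Emit:
step_arm(plan="0 0 0.01 0 0 0 60;0 0 0.03 0 0 0 60;0 0 0.045 0 0 0 60;0 0 0.045 0 0 0 90;-0.04 0 0 0 0 0 90")

```text
time_s: 21.9
position: [446.5, 75.4, 152.8]
tool_rot: [0.006, -0.055, 0.998, -0.0]
force: [-0.0, 0.2, -0.5]
finger_gap: 67.9
```

Emit:
step_arm(plan="-0.04 0 0 0 0 0 90;-0.04 0 0 0 0 0 90;0 0 0 0 0 0 90;0 0 0 0 0 0 90;0 0 0 0 0 0 90")

```text
time_s: 22.4
position: [362.7, 75.5, 148.0]
tool_rot: [0.001, -0.055, 0.998, 0.0]
force: [0.1, 0.3, -0.1]
finger_gap: 85.5
```

```bash
python3 - <<'E'
from obj import *
st();look('h4');st()
E
```

```text
22.4 [362.7  75.5 148. ] psi 96.3 [ 0.1  0.3 -0.1] 85.5
[ 97 123  19  13 141] [106.  128.7] 40 ((717.5791625976562, 447.54730224609375), (30.445960998535156, 53.66998291015625), 24.284345626831055)
[ 97 123  19  13 141] [106.  128.7] 22 ((723.877197265625, 454.77276611328125), (30.956819534301758, 54.57054138183594), 24.284473419189453)
[215 184  30  46 820] [232.9 204.8] 40 ((503.1228332519531, 93.5252685546875), (123.88346862792969, 79.67961120605469), 1.1786011457443237)
[215 184  30  46 820] [232.9 204.8] 22 ((505.822509765625, 94.81060791015625), (125.96205139160156, 81.01654052734375), 1.178600549697876)
[357 220  29  26 448] [370.8 232.7] 40 ((437.9265441894531, -285.95172119140625), (60.68250274658203, 52.73378372192383), 41.7039909362793)
[357 220  29  26 448] [370.8 232.7] 22 ((439.5322265625, -291.03363037109375), (61.700653076171875, 53.61858367919922), 41.70399475097656)
22.5 [362.4  75.4 147.6] psi 96.3 [ 0.2 -0.3  0.4] 85.4
```

View pics/h4_t.png

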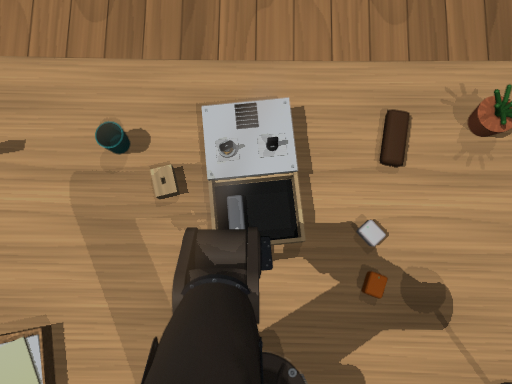

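View pics/h4_s.png

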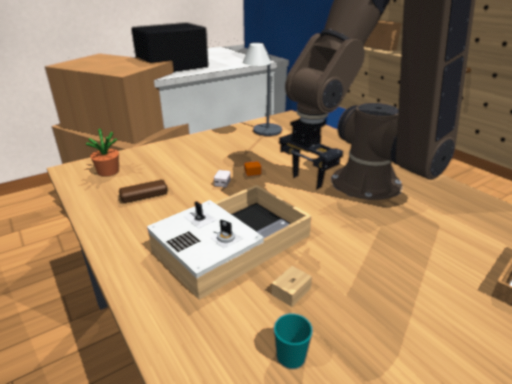

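The power bank lies in the well at (236,208) in the top view. The cube is now at (372,232), so I'll measure its top face precisely.

```bash
python3 - <<'E'
from m import *
im=cv2.imread('pics/h4_t.png')[:,:,::-1]
cv2.imwrite('pics/cz.png',cv2.resize(im[212:254,350:394,::-1],None,fx=13,fy=13,interpolation=cv2.INTER_NEAREST))
hsv=cv2.cvtColor(np.ascontiguousarray(im),cv2.COLOR_RGB2HSV); S,V=hsv[...,1].astype(int),hsv[...,2].astype(int)
for th in (110,125):
  for st,c,l in comps((S<45)&(V>th),100):
    if 340<c[0]<400: print(th,st,c,rect_on_plane('top',l,40))
E
```

```text
110 [359 220  27  26 387] [371.90697674 232.34366925] ((440.00299072265625, -289.1601257324219), (58.18273162841797, 46.37493896484375), 44.26533889770508)
125 [359 220  26  26 372] [371.90860215 232.33333333] ((438.84271240234375, -288.9451599121094), (56.57000732421875, 44.44517135620117), 44.26286697387695)
```

View pics/cz.png

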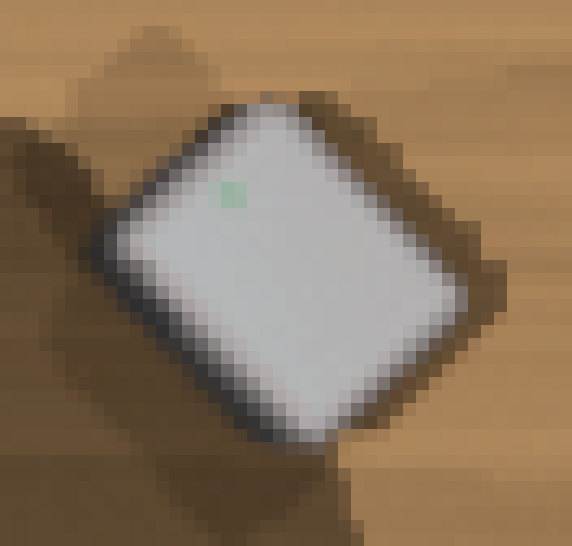

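Cube centre is (439.5,-289), long side at 44°. Gripping along the long side needs only a -52° turn, so I'll do that.

Emit:
step_arm(plan="0.015 -0.040 0 0 0 -6.5 90;0.015 -0.046 0 0 0 -6.5 90;0.010 -0.046 0 0 0 -6.5 90;0.010 -0.046 0 0 0 -6.5 90;0.008 -0.046 0 0 0 -6.5 90")

```text
time_s: 23.0
position: [420.2, -151.0, 147.3]
tool_rot: [-0.0, 0.229, 0.973, 0.0]
force: [0.7, 0.9, 0.1]
finger_gap: 85.7
```

Emit:
step_arm(plan="0.008 -0.046 0 0 0 -6.5 90;0.006 -0.046 0 0 0 -6.5 90;0.005 -0.046 0 0 0 -6.5 90;0 0 -0.03 0 0 0 90;0 0 -0.03 0 0 0 90")

```text
time_s: 23.5
position: [438.9, -288.5, 86.6]
tool_rot: [0.001, 0.39, 0.921, -0.0]
force: [-0.4, -1.0, -0.6]
finger_gap: 85.9
```

```bash
python3 - <<'E'
from st import *
st();a,_=snap('scene');b,_=snap('top');st()
cv2.imwrite('pics/h5.png',np.hstack([f(a,190,130,90,80,4.4),f(b,330,200,90,80,4.4)]))
E
```

```text
23.5 [ 438.9 -288.5   86.6] psi 44.2 [-0.4 -1.  -0.6] 85.9
23.6 [ 437.3 -286.1   84.3] psi 44.2 [ 0.   0.4 -0.5] 85.7
```

View pics/h5.png

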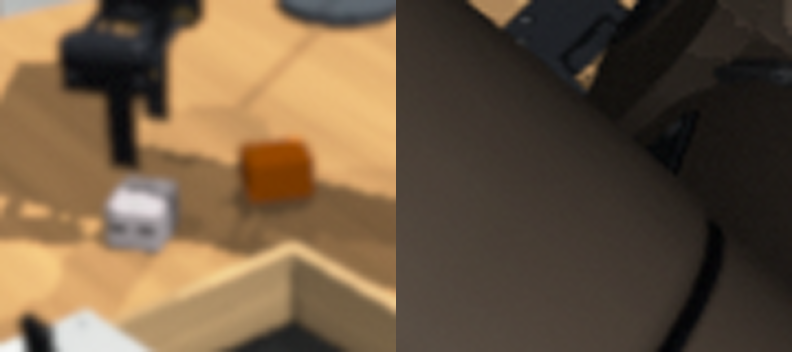

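Fingers straddle the cube along the viewing direction. Descending.

Emit:
step_arm(plan="0.002 -0.002 -0.015 0 0 0 90;0 0 -0.02 0 0 0 90;0 0 -0.02 0 0 0 90;0 0 -0.012 0 0 0 90;0 0 -0.006 0 0 0 90")

```text
time_s: 24.1
position: [440.8, -288.6, 14.3]
tool_rot: [-0.0, 0.388, 0.922, 0.0]
force: [0.9, 0.9, 0.3]
finger_gap: 85.7
```

Emit:
step_arm(plan="0 0 0 0 0 0 0;0 0 0 0 0 0 0;0 0 0 0 0 0 0;0 0 0 0 0 0 0;0 0 0 0 0 0 0")

```text
time_s: 24.6
position: [440.8, -288.8, 15.2]
tool_rot: [0.001, 0.388, 0.922, -0.0]
force: [-0.8, -0.0, 6.9]
finger_gap: 59.5
```

Gripped at 59.5 mm, which matches the cube's long side. Lifting and carrying.

Emit:
step_arm(plan="0 0 0.02 0 0 0 0;0 0 0.03 0 0 0 0;0 0 0.04 0 0 0 0;0 0.02 0.03 0 0 6 0;0.008 0.038 0.01 0 0 6.5 0")

```text
time_s: 25.1
position: [449.0, -231.8, 147.4]
tool_rot: [0.002, 0.285, 0.959, -0.001]
force: [1.3, -0.7, -1.7]
finger_gap: 59.6
```

Emit:
step_arm(plan="0.010 0.040 0 0 0 8 0;0.010 0.040 0 0 0 8 0;0.010 0.040 0 0 0 8 0;0.008 0.040 0 0 0 8 0;0.007 0.042 0 0 0 8 0")

```text
time_s: 25.6
position: [493.5, -27.0, 144.6]
tool_rot: [0.0, -0.062, 0.998, 0.0]
force: [0.7, -0.3, -1.9]
finger_gap: 59.7
```

Emit:
step_arm(plan="0 0 0 0 0 0 0;0 0 0 0 0 0 0;0 0 -0.01 0 0 0 0;0 0 -0.01 0 0 0 0;0 0 0 0 0 0 0")

```text
time_s: 26.1
position: [492.6, -29.3, 122.9]
tool_rot: [-0.001, -0.058, 0.998, 0.0]
force: [0.0, 0.6, -0.8]
finger_gap: 59.8
```

```bash
python3 - <<'E'
from st import *
st();a,_=snap('scene');st()
cv2.imwrite('pics/h6.png',f(a,190,120,140,140,4.2))
E
```

```text
26.1 [492.6 -29.3 122.9] psi 96.7 [ 0.   0.6 -0.8] 59.8
26.15 [493.  -29.3 123.6] psi 96.7 [-0.1 -0.3 -2.3] 59.6
```

View pics/h6.png

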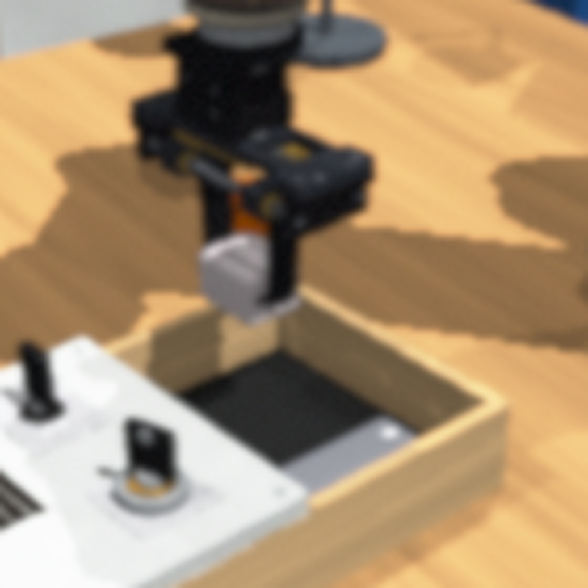

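Cube is held over the free right half of the well, with the power bank at the left. Lowering.

Emit:
step_arm(plan="0 0 -0.02 0 0 0 0;0 0 -0.025 0 0 0 0;0 0 -0.025 0 0 0 0;0 0 -0.015 0 0 0 0;0 0 -0.008 0 0 0 0")

```text
time_s: 26.65
position: [493.1, -28.9, 30.4]
tool_rot: [-0.001, -0.059, 0.998, 0.0]
force: [0.4, 0.3, -1.1]
finger_gap: 59.7
```

Emit:
step_arm(plan="0 0 -0.002 0 0 0 0;0 0 -0.001 0 0 0 0;0 0 0 0 0 0 0;0 0 0 0 0 0 0;0 0 0 0 0 0 0")

```text
time_s: 27.15
position: [493.7, -28.6, 29.1]
tool_rot: [0.0, -0.059, 0.998, -0.0]
force: [-0.2, 0.6, -1.4]
finger_gap: 59.4
```

Emit:
step_arm(plan="0 0 -0.0015 0 0 0 0;0 0 -0.0015 0 0 0 0;0 0 0 0 0 0 75;0 0 0 0 0 0 75;0 0 0 0 0 0 75")

```text
time_s: 27.65
position: [493.5, -28.5, 25.6]
tool_rot: [0.0, -0.059, 0.998, 0.0]
force: [-1.3, -1.0, -0.3]
finger_gap: 70.9
```

Emit:
step_arm(plan="0 0 0.01 0 0 0 75;0 0 0.03 0 0 0 75;0 0 0.045 0 0 0 75;0 0 0.045 0 0 0 50;0 0 0.045 0 0 0 0")

```text
time_s: 28.15
position: [493.0, -28.4, 203.0]
tool_rot: [0.0, -0.059, 0.998, 0.0]
force: [1.1, 0.8, 0.3]
finger_gap: 60.2
```

Emit:
step_arm(plan="0 -0.045 0 0 0 0 0;0 -0.045 0 0 0 0 0;0 -0.045 0 0 0 0 0;0 -0.045 0 0 0 0 0;0 0 0 0 0 0 0")

```text
time_s: 28.65
position: [493.3, -212.8, 201.0]
tool_rot: [0.0, -0.057, 0.998, -0.001]
force: [-0.6, 0.1, 0.6]
finger_gap: 20.8
```

```bash
python3 - <<'E'
from st import *
st();a,d=snap('scene');b,_=snap('top');st()
cv2.imwrite('pics/h7.png',np.hstack([f(a,190,150,125,125,3.2),f(b,190,140,125,125,3.2)]))
E
```

```text
28.65 [ 493.3 -212.8  201. ] psi 96.6 [-0.6  0.1  0.6] 20.8
28.75 [ 493.1 -209.1  200.8] psi 96.7 [-1.   0.6  0.5] 12.5
```

View pics/h7.png

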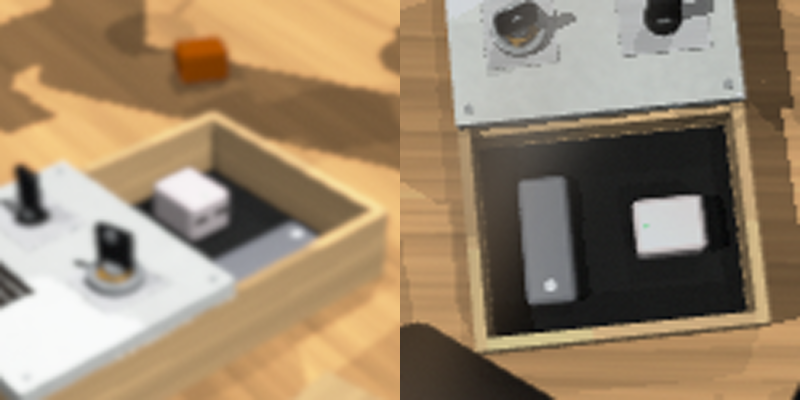

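Both gadgets lie flat in the well. Moving behind the paddle.

Emit:
step_arm(plan="0.035 0.032 0 0 0 0 0;0.035 0.032 0 0 0 0 0;0.035 0.032 0 0 0 0 0;0.035 0.032 0 0 0 0 0;0.035 0.032 0 0 0 0 0")

```text
time_s: 29.25
position: [669.3, -45.1, 201.1]
tool_rot: [-0.0, -0.06, 0.998, 0.0]
force: [0.2, -0.3, -0.2]
finger_gap: 0.8
```

Emit:
step_arm(plan="0.027 0.033 0 0 0 0 0;0 0 0 0 0 0 0;0 0 -0.02 0 0 0 0;0 0 -0.02 0 0 0 0;0 0 0 0 0 0 0")

```text
time_s: 29.75
position: [693.7, -14.3, 158.4]
tool_rot: [-0.002, -0.06, 0.998, 0.0]
force: [-0.6, 1.0, 0.7]
finger_gap: 0.4
```

```bash
python3 - <<'E'
from st import *
st();a,d=snap('scene');st()
cv2.imwrite('pics/h8.png',f(a,160,120,125,125,5))
E
```

```text
29.75 [693.7 -14.3 158.4] psi 96.9 [-0.6  1.   0.7] 0.4
29.8 [694.5 -14.6 160.1] psi 96.9 [-0.3  0.8  0.3] 0.4
```

View pics/h8.png

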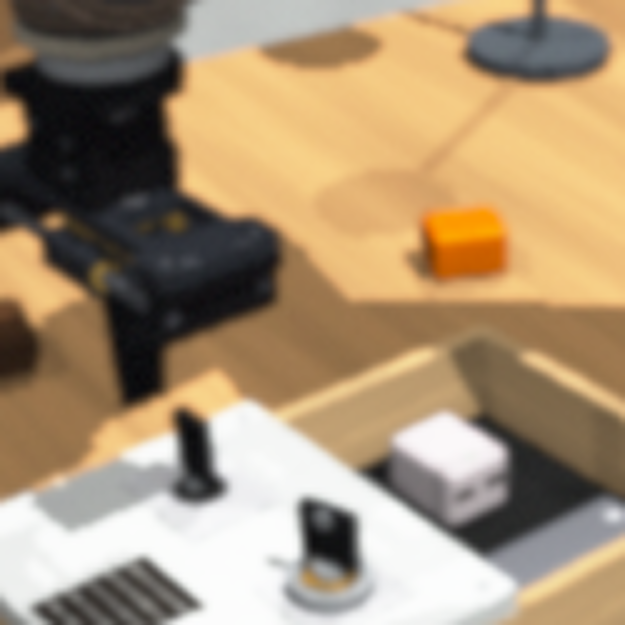

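Fingers are above and behind the paddle. Descending 42 mm, then pushing to the front.

Emit:
step_arm(plan="0 0 -0.02 0 0 0 0;0 0 -0.02 0 0 0 0;0 0 -0.002 0 0 0 0;0 0 0 0 0 0 0;0 0 0 0 0 0 0")

```text
time_s: 30.3
position: [696.0, -15.5, 120.3]
tool_rot: [0.001, -0.059, 0.998, -0.0]
force: [-0.0, -0.0, 0.6]
finger_gap: 0.4
```

Emit:
step_arm(plan="-0.006 -0.001 0 0 0 0 0;-0.006 -0.001 0 0 0 0 0;-0.005 -0.001 0 0 0 0 0;-0.005 0 0 0 0 0 0;-0.004 0 0 0 0 0 0")

```text
time_s: 30.8
position: [670.0, -19.0, 119.2]
tool_rot: [0.001, -0.059, 0.998, -0.0]
force: [6.0, -1.6, -1.2]
finger_gap: 0.1
```

Emit:
step_arm(plan="-0.002 0 0 0 0 0 0;-0.002 0 0 0 0 0 0;0 0 0 0 0 0 0;0 0 0 0 0 0 0;0 0 0 0 0 0 0")

```text
time_s: 31.3
position: [667.5, -18.9, 119.3]
tool_rot: [0.003, -0.059, 0.998, -0.0]
force: [9.6, -0.6, -0.7]
finger_gap: 0.6
```

```bash
python3 - <<'E'
from st import *
st();a,d=snap('scene');st()
cv2.imwrite('pics/h9.png',f(a,160,120,155,155,4))
E
```

```text
31.3 [667.5 -18.9 119.3] psi 96.8 [ 9.6 -0.6 -0.7] 0.6
31.35 [667.4 -18.9 119.3] psi 96.8 [ 9.6 -0.2  0.7] 0.4
```

View pics/h9.png

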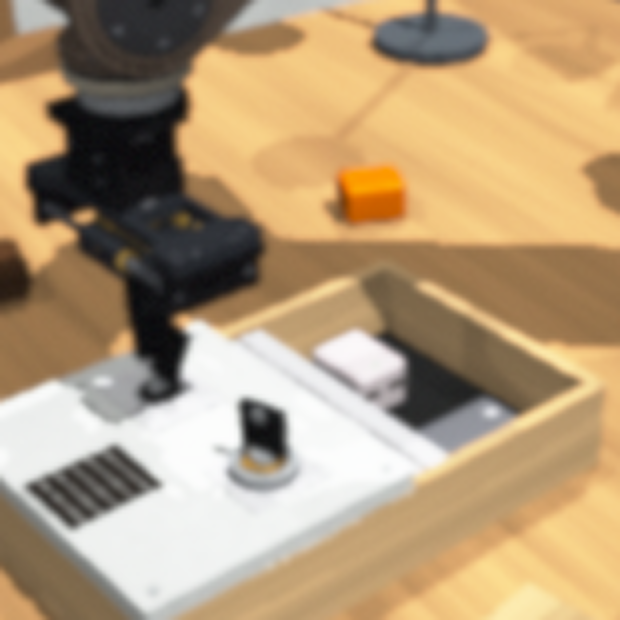

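The cover is closing over the gadgets. Holding.

Emit:
step_arm(plan="0 0 0 0 0 0 0;0 0 0 0 0 0 0;0 0 0 0 0 0 0;0 0 0 0 0 0 0;0 0 0 0 0 0 0")

```text
time_s: 31.85
position: [666.8, -18.9, 119.1]
tool_rot: [0.002, -0.059, 0.998, -0.0]
force: [6.3, -1.6, -0.3]
finger_gap: 0.4
```

Emit:
step_arm(plan="0 0 0 0 0 0 0;0 0 0 0 0 0 0;0 0 0 0 0 0 0;0 0 0 0 0 0 0;0 0 0 0 0 0 0")

```text
time_s: 32.35
position: [666.6, -18.9, 119.1]
tool_rot: [0.002, -0.059, 0.998, -0.0]
force: [6.0, -1.4, 0.8]
finger_gap: 0.4
```

Emit:
step_arm(plan="0 0 0 0 0 0 0;0 0 0 0 0 0 0;0 0 0 0 0 0 0;0 0 0 0 0 0 0;0 0 0 0 0 0 0")

```text
time_s: 32.85
position: [666.5, -18.9, 119.1]
tool_rot: [0.002, -0.059, 0.998, -0.0]
force: [6.0, -0.9, -0.5]
finger_gap: 0.5
```

Emit:
step_arm(plan="0 0 0 0 0 0 0;0 0 0 0 0 0 0;0 0 0 0 0 0 0;0 0 0 0 0 0 0;0 0 0 0 0 0 0")

```text
time_s: 33.35
position: [666.5, -19.0, 119.0]
tool_rot: [0.002, -0.059, 0.998, -0.0]
force: [6.4, -1.6, 0.6]
finger_gap: 0.5
```

Emit:
step_arm(plan="0 0 0 0 0 0 0;0 0 0 0 0 0 0;0 0 0 0 0 0 0;0 0 0 0 0 0 0;0 0 0 0 0 0 0")

```text
time_s: 33.85
position: [666.5, -18.9, 119.0]
tool_rot: [0.002, -0.059, 0.998, -0.0]
force: [5.6, -1.5, -0.3]
finger_gap: 0.2
```

Emit:
step_arm(plan="0 0 0 0 0 0 0;0 0 0 0 0 0 0;0 0 0 0 0 0 0;0 0 0 0 0 0 0;0 0 0 0 0 0 0")

```text
time_s: 34.35
position: [666.5, -18.9, 119.1]
tool_rot: [0.002, -0.059, 0.998, -0.0]
force: [5.6, -1.3, -0.2]
finger_gap: 0.6
```

Emit:
step_arm(plan="0 0 0 0 0 0 0;0 0 0 0 0 0 0;0 0 0 0 0 0 0;0 0 0 0 0 0 0;0 0 0 0 0 0 0")

```text
time_s: 34.85
position: [666.5, -18.9, 119.0]
tool_rot: [0.002, -0.059, 0.998, -0.0]
force: [6.4, -0.9, -0.5]
finger_gap: 0.6
```

```bash
python3 - <<'E'
from st import *
a,d=snap('scene');st()
cv2.imwrite('pics/i1.png',f(a,160,120,155,155,4))
E
```

```text
34.9 [666.5 -18.9 119. ] psi 96.8 [ 6.5 -3.2 -1.4] 0.1
```

View pics/i1.png

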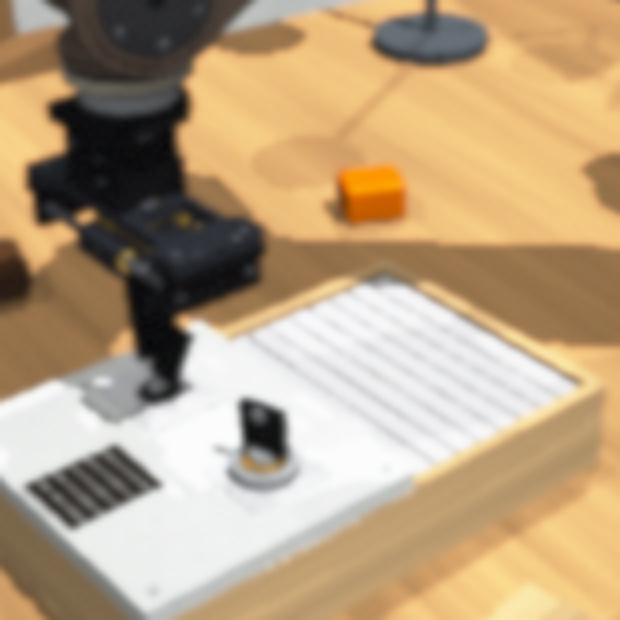

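Cover shut. One more short hold, then release the paddle and go to the key.

Emit:
step_arm(plan="0 0 0 0 0 0 0;0 0 0 0 0 0 0;0 0 0 0 0 0 0;0 0 0 0 0 0 0;0 0 0 0 0 0 0")

```text
time_s: 35.4
position: [666.5, -18.9, 119.0]
tool_rot: [0.002, -0.059, 0.998, -0.0]
force: [5.9, -2.0, 0.1]
finger_gap: 0.7
```

Emit:
step_arm(plan="0.012 0.001 0 0 0 0 0;0.02 0.002 0 0 0 0 0;0.015 0.002 0.02 0 0 0 0;0 0 0.04 0 0 0 0;0 0 0.04 0 0 0 0")

```text
time_s: 35.9
position: [711.9, -13.4, 218.7]
tool_rot: [-0.001, -0.059, 0.998, 0.0]
force: [-0.6, -0.3, 0.7]
finger_gap: 0.5
```

Emit:
step_arm(plan="-0.012 0.023 0 0 0 -8.5 20;-0.012 0.023 0 0 0 -8.5 40;-0.012 0.023 0 0 0 -8.5 40;-0.012 0.023 0 0 0 -8.5 40;-0.012 0.023 0 0 0 -8.5 40")

```text
time_s: 36.4
position: [651.3, 102.2, 218.4]
tool_rot: [-0.0, 0.31, 0.951, -0.0]
force: [0.4, -0.0, 0.1]
finger_gap: 34.4
```

Emit:
step_arm(plan="0 0 0 0 0 -8.5 40;0 0 0 0 0 -8.5 40;0 0 0 0 0 -8.5 40;0 0 0 0 0 -8.5 40;0 0 0 0 0 0 40")

```text
time_s: 36.9
position: [652.0, 101.4, 218.4]
tool_rot: [-0.0, 0.572, 0.82, -0.0]
force: [-0.0, -0.9, 0.1]
finger_gap: 38.2
```

```bash
python3 - <<'E'
from st import *
a,d=snap('scene','i2s.png');b,_=snap('top','i2t.png');st()
cv2.imwrite('pics/i2.png',f(a,170,140,120,120,5))
E
```

```text
37.0 [652.2 101.4 218.5] psi 20.5 [-0.5  1.   0.1] 37.7
```

View pics/i2.png

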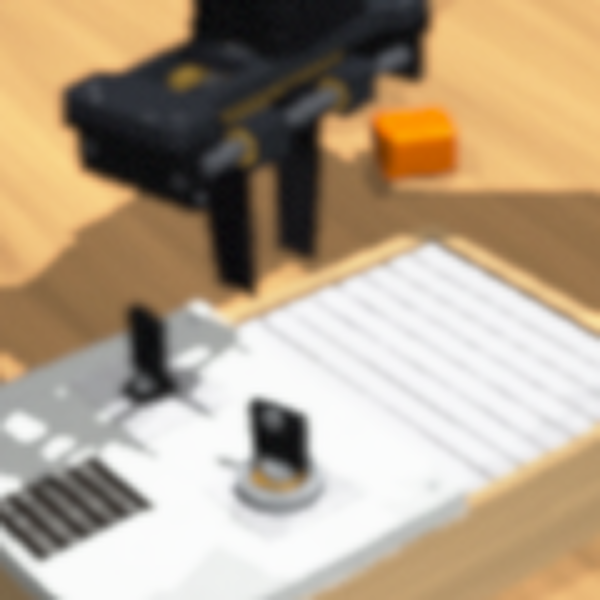

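The paddle is upright again and the cover is shut. Descending onto the key bow at crop (280,430).

Emit:
step_arm(plan="-0.002 -0.002 -0.02 0 0 0 40;0 0 -0.025 0 0 0 40;0 0 -0.025 0 0 0 40;0 0 -0.02 0 0 0 40;0 0 -0.010 0 0 0 40")

```text
time_s: 37.5
position: [649.7, 99.4, 116.8]
tool_rot: [-0.001, 0.57, 0.822, -0.001]
force: [-0.1, -0.5, 0.6]
finger_gap: 38.4
```

Emit:
step_arm(plan="0 0 -0.007 0 0 0 40;0 0 0 0 0 0 40;0 0 0 0 0 0 40;0 0 0 0 0 0 0;0 0 0 0 0 0 0")

```text
time_s: 38.0
position: [650.8, 99.5, 112.3]
tool_rot: [0.0, 0.571, 0.821, 0.0]
force: [-0.2, -0.1, -0.6]
finger_gap: 27.1
```

Emit:
step_arm(plan="0 0 0 0 0 0 0;0 0 0 0 0 0 0;0 0 0 0 0 0 0;0 0 0 0 0 0 0;0 0 0 0 0 0 0")

```text
time_s: 38.5
position: [649.9, 99.3, 111.7]
tool_rot: [-0.0, 0.571, 0.821, -0.001]
force: [-5.0, -1.9, 4.9]
finger_gap: 9.8
```

Emit:
step_arm(plan="0 0 0 0 0 8 0;0 0 0 0 0 8 0;0 0 0 0 0 8 0;0 0 0 0 0 8 0;0 0 0 0 0 8 0")

```text
time_s: 39.0
position: [650.6, 98.9, 111.8]
tool_rot: [0.0, 0.254, 0.967, -0.0]
force: [-1.3, -4.2, 1.7]
finger_gap: 9.7
```

Emit:
step_arm(plan="0 0 0 0 0 8 0;0 0 0 0 0 8 0;0 0 0 0 0 8 0;0 0 0 0 0 8 0;0 0 0 0 0 8 0")

```text
time_s: 39.5
position: [650.7, 99.3, 111.7]
tool_rot: [0.0, -0.092, 0.996, -0.0]
force: [-0.6, -0.7, 2.3]
finger_gap: 9.9
```

```bash
python3 - <<'E'
from st import *
s=st();print(s['wrist_torque'])
E
```

```text
39.5 [650.7  99.3 111.7] psi 100.6 [-0.6 -0.7  2.3] 9.9
[-0.13955191  0.32394731 -0.0258187 ]
```

Emit:
step_arm(plan="0 0 0 0 0 4 0;0 0 0 0 0 4 0;0 0 0 0 0 3 0;0 0 0 0 0 0 0;0 0 0 0 0 0 0")

```text
time_s: 40.0
position: [650.7, 99.5, 111.7]
tool_rot: [0.0, -0.184, 0.983, 0.0]
force: [-0.4, -0.2, 2.7]
finger_gap: 9.8
```

```bash
python3 - <<'E'
from st import *
s=st();print(s['wrist_torque'])
E
```

```text
40.0 [650.7  99.5 111.7] psi 111.2 [-0.4 -0.2  2.7] 9.8
[0.032984   0.2368181  0.01776053]
```

Emit:
step_arm(plan="0 0 0 0 0 3 0;0 0 0 0 0 3 0;0 0 0 0 0 0 0;0 0 0 0 0 0 0;0 0 0 0 0 0 0")

```text
time_s: 40.5
position: [650.8, 99.5, 111.7]
tool_rot: [0.0, -0.235, 0.972, 0.0]
force: [0.6, -0.3, 3.1]
finger_gap: 9.8
```

```bash
python3 - <<'E'
from st import *
s=st();print(s['wrist_torque'])
a,_=snap('scene'); cv2.imwrite('pics/i3.png',f(a,190,190,70,70,8))
E
```

```text
40.5 [650.8  99.5 111.7] psi 117.2 [ 0.6 -0.3  3.1] 9.8
[ 0.109795   -0.03314332 -0.23754901]
```

View pics/i3.png

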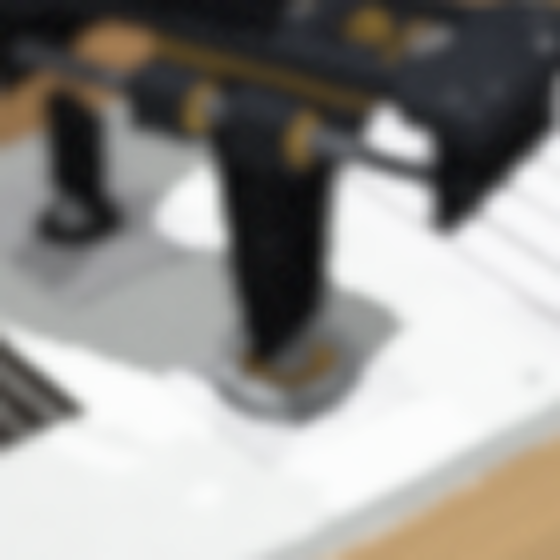

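Hard stop felt at off. Turning back into the middle of the play, then drawing out.

Emit:
step_arm(plan="0 0 0 0 0 -8 0;0 0 0 0 0 -8 0;0 0 0 0 0 -2 0;0 0 0.004 0 0 0 0;0 0 0.006 0 0 0 0")

```text
time_s: 41.05
position: [650.2, 99.4, 121.3]
tool_rot: [-0.001, -0.082, 0.997, 0.0]
force: [0.3, 0.9, -1.3]
finger_gap: 10.1
```

Emit:
step_arm(plan="0 0 0.008 0 0 0 0;0 0 0.01 0 0 0 0;0 0 0.015 0 0 0 0;0 0 0.02 0 0 0 0;0 0 0 0 0 0 0")

```text
time_s: 41.55
position: [651.7, 99.6, 178.1]
tool_rot: [0.003, -0.081, 0.997, -0.0]
force: [0.2, 0.3, -1.1]
finger_gap: 9.9
```

```bash
python3 - <<'E'
from st import *
s=st();print(s['wrist_torque'])
a,_=snap('scene'); s=st();p=s['position'];cv2.imwrite('pics/i4.png',f(a,180,170,90,90,7))
print((proj('scene',[p[0],p[1],p[2]-42.7])-[180,170])*7)
E
```

```text
41.55 [651.7  99.6 178.1] psi 99.3 [ 0.2  0.3 -1.1] 9.9
[0.03863212 0.01110244 0.00716205]
41.6 [651.1  99.5 176.3] psi 99.3 [ 0.7  0.1 -1.4] 10.1
[[307.95076192 367.87626883]]
```

View pics/i4.png

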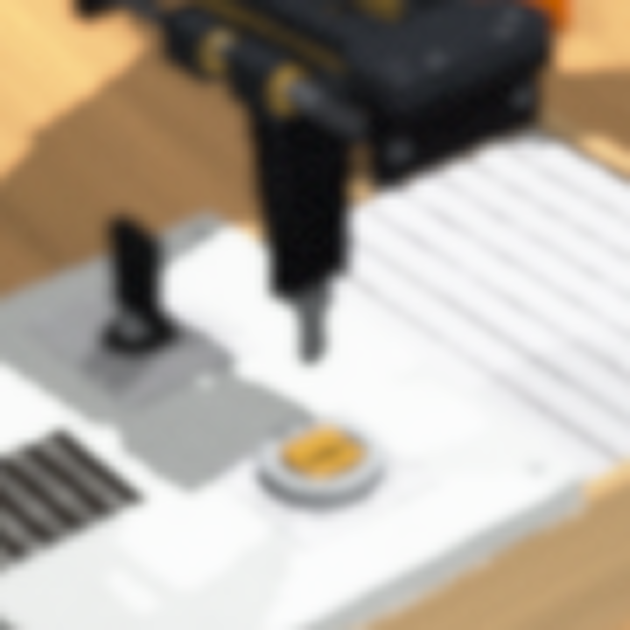

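Key is out, and the lock slot lies along the box as at the start. Carrying it to the rest.

Emit:
step_arm(plan="-0.015 0.035 0 0 0 1.1 0;-0.015 0.036 0 0 0 1.1 0;-0.016 0.036 0 0 0 1.1 0;-0.016 0.036 0 0 0 1.1 0;-0.015 0.035 0 0 0 1 0")

```text
time_s: 42.1
position: [572.3, 278.7, 173.8]
tool_rot: [-0.001, -0.128, 0.992, -0.0]
force: [0.6, 0.4, -0.1]
finger_gap: 9.8
```

Emit:
step_arm(plan="0 0 -0.02 0 0 0 0;0 0 -0.025 0 0 0 0;0 0 -0.025 0 0 0 0;0 0 -0.012 0 0 0 0;0 0 0 0 0 0 0")

```text
time_s: 42.6
position: [572.7, 277.1, 90.7]
tool_rot: [-0.002, -0.128, 0.992, -0.0]
force: [-0.2, 0.4, 0.3]
finger_gap: 9.7
```

```bash
python3 - <<'E'
from st import *
st();a,_=snap('scene'); s=st();p=s['position'];cv2.imwrite('pics/i5.png',f(a,245,220,90,90,7))
print((proj('scene',[p[0],p[1],p[2]-42.7])-[245,220])*7)
print((proj('scene',[573.7,277.8,40])-[245,220])*7)
E
```

```text
42.6 [572.7 277.1  90.7] psi 104.7 [-0.2  0.4  0.3] 9.7
42.65 [573.4 277.3  92.1] psi 104.7 [ 0.5 -0.1  1.1] 9.9
[[325.04036033 395.81954544]]
[[323.89318694 417.63809689]]
```

View pics/i5.png

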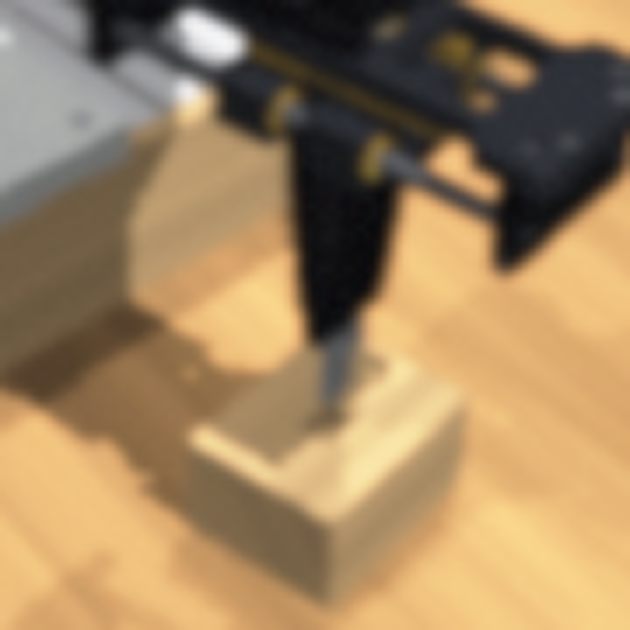

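The tip is right above the slot (tip (328,405), slot (328,420) in the crop). Inserting.

Emit:
step_arm(plan="0.0005 0.0005 -0.006 0 0 0 0;0 0 -0.006 0 0 0 0;0 0 -0.006 0 0 0 0;0 0 -0.005 0 0 0 0;0 0 0 0 0 0 0")

```text
time_s: 43.15
position: [573.7, 277.8, 68.9]
tool_rot: [-0.0, -0.128, 0.992, -0.0]
force: [0.4, 0.8, -0.0]
finger_gap: 10.1
```

Emit:
step_arm(plan="0 0 -0.005 0 0 0 0;0 0 -0.004 0 0 0 0;0 0 -0.003 0 0 0 0;0 0 0 0 0 0 0;0 0 0 0 0 0 0")

```text
time_s: 43.65
position: [574.0, 278.0, 57.6]
tool_rot: [-0.0, -0.128, 0.992, 0.0]
force: [0.1, -0.1, -0.5]
finger_gap: 9.7
```

Emit:
step_arm(plan="0 0 -0.0015 0 0 0 0;0 0 -0.001 0 0 0 0;0 0 -0.001 0 0 0 0;0 0 0 0 0 0 0;0 0 0 0 0 0 0")

```text
time_s: 44.15
position: [574.1, 278.0, 54.7]
tool_rot: [0.0, -0.128, 0.992, 0.0]
force: [-1.4, -0.5, 7.0]
finger_gap: 9.3
```

Seated (7 N contact at the expected height). Releasing and lifting away.

Emit:
step_arm(plan="0 0 0 0 0 0 40;0 0 0 0 0 0 40;0 0 0 0 0 0 40;0 0 0.02 0 0 0 40;0 0 0.04 0 0 0 40")

```text
time_s: 44.65
position: [572.7, 277.4, 112.0]
tool_rot: [-0.003, -0.128, 0.992, -0.001]
force: [-0.4, 0.3, 0.5]
finger_gap: 37.2
```

Emit:
step_arm(plan="0 0 0.045 0 0 0 40;0 0 0.045 0 0 0 40;-0.035 0.03 0 0 0 0 40;-0.035 0.03 0 0 0 0 40;-0.035 0.03 0 0 0 0 40")

```text
time_s: 45.15
position: [467.9, 368.6, 204.3]
tool_rot: [0.0, -0.127, 0.992, 0.0]
force: [-0.5, -0.1, 0.1]
finger_gap: 38.5
```

Emit:
step_arm(plan="-0.035 0.03 0 0 0 0 40;-0.035 0.03 0 0 0 0 40;-0.035 0.03 0 0 0 0 40;-0.035 0.03 0 0 0 0 40;0 0 0 0 0 0 40")

```text
time_s: 45.65
position: [325.2, 490.6, 204.1]
tool_rot: [-0.0, -0.13, 0.991, 0.0]
force: [-0.7, -0.6, 0.2]
finger_gap: 38.2
```

```bash
python3 - <<'E'
from st import *
st();a,_=snap('scene'); b,_=snap('top','i6t.png'); st()
cv2.imwrite('pics/i6.png',np.hstack([f(a,150,180,180,180,2.2),f(b,140,80,180,180,2.2)]))
cv2.imwrite('pics/i6k.png',np.hstack([f(a,255,245,70,70,5.7),f(b,130,150,70,70,5.7)]))
E
```

```text
45.65 [325.2 490.6 204.1] psi 105.0 [-0.7 -0.6  0.2] 38.2
45.75 [328.3 488.4 204. ] psi 104.8 [ 0.5 -0.6  0.5] 38.0
```

View pics/i6.png

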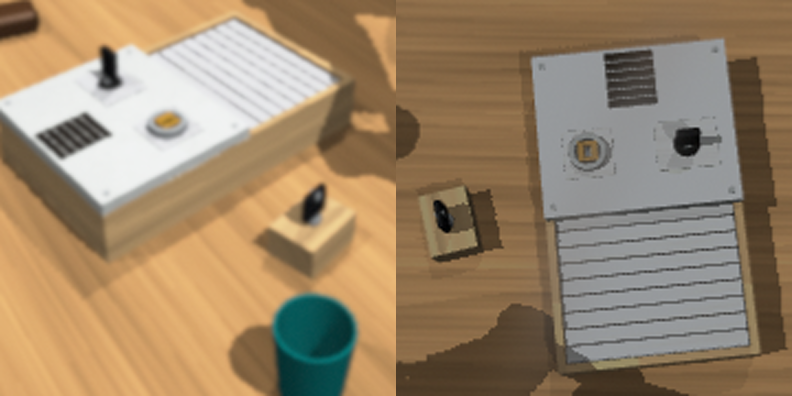

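View pics/i6k.png

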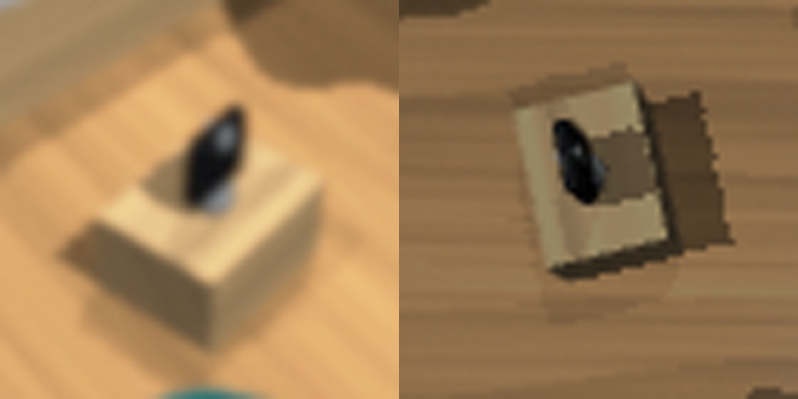

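The key stands upright in its rest as at the start. The lock slot is at off, the cover is shut, the paddle is upright, and the cup is untouched. Handing in.

```bash
python3 -c "
from rig import manip; print(manip.sign_off())"
```

```text
the job is handed in; nothing more can be done
None
```

The job is done and handed in at about 46 s; no verdict is reported.

**What I did:** I switched the box on with the key and held the paddle back until the well was fully open. I then laid the power bank and the white charging cube in the well; the remote and headlamp were not there. After holding the paddle forward until the cover was shut, I turned the key to off, drew it out and stood it in its rest. The cube was knocked a few centimetres aside during the run, so I measured it again before gripping it.

**Last checks, all from pictures and contact force:**
- The cover is shut and the paddle is upright.
- The lock slot lies along the box, as it did at the start.
- The key went down to its rest with a 7 N contact at the expected height and stands upright.
- The cup looked unmoved in the last pictures. I last saw the glasses case at its starting place, when the power bank went in, and nothing went near it after that.
- The gripper is well clear of everything.

**What I could not check directly:** the joint angles cannot be read. I judged the lock's stops by the torque at the wrist. They came about 5 to 9 degrees beyond the 0.2 rad of extra turn given in the task. No check failed.

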